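Re-spring a washer's suspension bar

TASK

Put new springs on this washer's suspension bar: lift the short sagged springs off its studs into the scrap tub, thread one tall new spring over every stud, with a small twist whenever the coils snag, until it stands fully home on its seat, and lay a steel cap ring over the stud's end flat on top of each new spring. The worn buffers on the tray are scrap too: carry the tray to the tub and tip it so that they slide off into it, and set the empty tray down flat on the bench again. Leave the tin and the wrench where they are.

Things in the scene. Friction and masses are not known exactly. Their poses are not given: they have to be found in the camera images.
- bar: Suspension bar of a washing machine, fixed to the bench: a grey steel channel 300 mm long (its y), 80 mm wide (its x), 30 mm high; origin at the centre of its underside, z up. Three steel studs stand on it in a row, 90 mm apart, alike.
- stud0 (a point): Seat of stud 0: the point on the stud's axis at the top face of its round seat disc (48 mm across), 33 mm above the bench; axes as the bar's. Above the seat the stud is 25 mm thick for 37 mm, then a cone narrows it over 5 mm to a threaded end 14 mm thick, whose top is 75 mm above the seat. Stud 0 lies at y = -90 mm of the bar.
- stud1 (a point): Seat of stud 1: the point on the stud's axis at the top face of its round seat disc (48 mm across), 33 mm above the bench; axes as the bar's. Above the seat the stud is 25 mm thick for 37 mm, then a cone narrows it over 5 mm to a threaded end 14 mm thick, whose top is 75 mm above the seat. Stud 1 lies at y = 0 mm of the bar.
- stud2 (a point): Seat of stud 2: the point on the stud's axis at the top face of its round seat disc (48 mm across), 33 mm above the bench; axes as the bar's. Above the seat the stud is 25 mm thick for 37 mm, then a cone narrows it over 5 mm to a threaded end 14 mm thick, whose top is 75 mm above the seat. Stud 2 lies at y = 90 mm of the bar.
- spring0: New coil spring, standing on end on the bench: 60 mm tall, 40 mm outside, 28 mm clear inside, round steel wire 5.5 mm, open coils about 16 mm apart, flat end turns, 120 g, does not give under a few newtons. Origin at the centre of its lower end, z along its axis.
- spring1: New coil spring, standing on end on the bench: 60 mm tall, 40 mm outside, 28 mm clear inside, round steel wire 5.5 mm, open coils about 16 mm apart, flat end turns, 120 g, does not give under a few newtons. Origin at the centre of its lower end, z along its axis.
- spring2: New coil spring, standing on end on the bench: 60 mm tall, 40 mm outside, 28 mm clear inside, round steel wire 5.5 mm, open coils about 16 mm apart, flat end turns, 120 g, does not give under a few newtons. Origin at the centre of its lower end, z along its axis.
- old0: Old sagged coil spring on stud 0 (may be absent: then the stud is bare at the start): only 42 mm tall, coils close together, 40 mm outside, about 29 mm inside, 110 g; stands loose on the stud's seat. Origin at the centre of its lower end, z along its axis.
- old1: Old sagged coil spring on stud 1 (may be absent: then the stud is bare at the start): only 42 mm tall, coils close together, 40 mm outside, about 29 mm inside, 110 g; stands loose on the stud's seat. Origin at the centre of its lower end, z along its axis.
- old2: Old sagged coil spring on stud 2 (may be absent: then the stud is bare at the start): only 42 mm tall, coils close together, 40 mm outside, about 29 mm inside, 110 g; stands loose on the stud's seat. Origin at the centre of its lower end, z along its axis.
- cap0: Spring cap: a thick plain steel ring lying flat on the bench, 46 mm outside, 20 mm hole, 16 mm high, 90 g. Origin at the centre of its underside, z up. On a stud it goes over the threaded end and rests on top of the spring, 60 mm above the seat.
- cap1: Spring cap: a thick plain steel ring lying flat on the bench, 46 mm outside, 20 mm hole, 16 mm high, 90 g. Origin at the centre of its underside, z up. On a stud it goes over the threaded end and rests on top of the spring, 60 mm above the seat.
- cap2: Spring cap: a thick plain steel ring lying flat on the bench, 46 mm outside, 20 mm hole, 16 mm high, 90 g. Origin at the centre of its underside, z up. On a stud it goes over the threaded end and rests on top of the spring, 60 mm above the seat.
- tray: Aluminium parts tray, loose, 300 g: floor 190 mm (its x) by 130 mm (its y), 3 mm thick, walls 28 mm high on three sides and open at its +x end, over which pieces slide off. A wooden bar handle bridges it across y. Origin at the centre of its underside, z up.
- handle (a point): Middle of the tray's wooden handle bar: 10 mm thick (along the tray's x), 18 mm high, its straight part 120 mm long along the tray's y, 85 mm above the tray's underside, 5 mm behind its centre; close over the balance point. Axes as the tray's.
- lip (a point): Middle of the open edge of the tray's floor (100 mm ahead of the handle along the tray's x, 82 mm below it). Axes as the tray's.
- buffer0: Worn black rubber buffer: a short cylinder 30 mm across, 20 mm high, 30 g, lying on the tray at the start (may be absent). Origin at the centre of its underside. Slides on the tray once it is tilted by 40 degrees.
- buffer1: Worn black rubber buffer: a short cylinder 30 mm across, 20 mm high, 30 g, lying on the tray at the start (may be absent). Origin at the centre of its underside. Slides on the tray once it is tilted by 40 degrees.
- buffer2: Worn black rubber buffer: a short cylinder 30 mm across, 20 mm high, 30 g, lying on the tray at the start (may be absent). Origin at the centre of its underside. Slides on the tray once it is tilted by 40 degrees.
- buffer3: Worn black rubber buffer: a short cylinder 30 mm across, 20 mm high, 30 g, lying on the tray at the start (may be absent). Origin at the centre of its underside. Slides on the tray once it is tilted by 40 degrees.
- buffer4: Worn black rubber buffer: a short cylinder 30 mm across, 20 mm high, 30 g, lying on the tray at the start (may be absent). Origin at the centre of its underside. Slides on the tray once it is tilted by 40 degrees.
- tub: Open grey plastic scrap tub, fixed to the bench: 190 by 190 mm outside (214 over its rim flange), 90 mm high, walls and floor 5 mm. Origin at the centre of its underside, z up.
- grease: Bystander: a tin standing on the bench, 72 mm across, 55 mm high. Origin at the centre of its underside.
- wrench: Bystander: a steel wrench lying flat on the bench along its x, 180 mm long, 7 mm thick, on the robot's side of the new springs. Origin under its middle.
Mind the look-alikes: they are no part of the job. What is shaped like the spring0 but red is not meant.

How it is judged:
By the outcome, as a careful person would: the job done as asked, in the order asked, and still so for the second after the job is handed in, with the robot touching nothing.
Of old0, old1, old2 only 1 to 2 are there at a start; the rules pass over those that are not, and their reading is None.
Of buffer0, buffer1, buffer2, buffer3, buffer4 only 3 to 5 are there at a start; the rules pass over those that are not, and their reading is None.
At some moment in a run one of cap0, cap1, cap2 may be knocked a few centimetres aside while the robot is not near it.
It also fails if it takes over 210 s, if anything falls off the work surface, if the arm or the gripper's body presses on something with over 40 N, if the wrist force passes 120 N, or if a joint passes its speed limit or range.

ROBOT

A 6-joint arm with a two-finger parallel gripper is mounted at the origin on the work surface. World frame = base frame: x ahead of the robot, y to its left, z up, the work surface at z = 0. Lengths are in m, angles in rad, forces in N, time in s.
With the tool pointing down it reaches from about 0.35 to 0.875 m from the base axis. Payload 4.2 kg.
Tool frame: the origin (TCP) lies between the finger pads; the fingertips stand 17 mm ahead of it and the grasp point (between the pads) lies 2 mm behind it (ctrl.tip_reach is the distance from the TCP to the fingertips, in m); z points along the fingers, y is the line along which they close (so a half turn about z gives the same grasp; the last joint's range is limited). The gripper opens to 87 mm and grips with 3 to 60 N. Pads are 19 mm wide; open, the fingers measure 117 mm over their backs; the gripper's body (75 mm by 190 mm) begins 51 mm behind the grasp point.
Start: joints at [1.37, 0.385, 0.008, 0, -1.194, -0.259], TCP at [0.277, 0.56, 0.24] pointing down, gripper open.
Joint ranges: [-3.14, 3.14], [-1.21, 2.06], [-1.07, 1.41], [-3.16, 2.05], [-2.99, -0.16], [-3.1, 3.1]. Speed limits (rad/s): [2.79, 2.79, 3.14, 3.14, 3.14, 3.14].

INTERFACE

Orientations are given as a unit quaternion [w, x, y, z].
In Python, from plant import ctrl, viewer gives the robot as it stands.
- The arm moves only by the tool apply_moves, never from a script. Its arguments are lists of equal length, an entry for each row: "fingers": the closure, from 0 (fully open) to 1 (shut); "offset": the shift along the tool's x, y, z in mm, a list of three; "roll": the turn about the tool's z in rad. In form: {"fingers": [fingers, ...], "offset": [[tx, ty, tz], ...], "roll": [roll, ...]}. A call has 1 to 12 rows; each row shifts and turns the commanded pose from where the row before left it, along the tool's axes as they then stand; what a row does not reach is not made up. A row lasts 1/8 s, in which the tool goes at most 62.5 mm and 10.7 degrees, less where a joint would pass 70% of its speed; a pose out of reach is approached as far as the arm can. A call with a gripper value outside its range is refused whole. The fingers move at their own pace and stop on an object; "grip_force" is the grip in N (left out, the last holds). Time passes only in rows, so rows that do not move let the fingers close. It gives the time, the measured TCP pose, the force, the opening and the grip force at its end, in the units of the state.
- ctrl.get_state(): the state, without advancing time (a new reading comes with each control period).
- viewer.get_image(name): name is "side" or "top" or "wrist"; returns (picture, depth): 420x560x3 uint8, red, green, blue; 420x560 float32, m along the optical axis (not along the pixel's ray), 0 where there is no reading.
- viewer.get_calibration(name): a dict with "fovy" (degrees; the focal length in pixels is half the picture's height over the tangent of half this angle, whatever the lens; pixels are square), "cx", "cy" (the principal point, pixels), "extrinsics" (4x4, takes a point from camera to world coordinates). Camera axes: x right, y up, looking along -z (the intrinsics and any distortion apply to the point x, -y, -z); pixel columns grow to the right and rows downward; lengths in m; the calibration is good to about 2 mm. A picture is of the moment at which its call begins: read the wrist's pose just before it. get_calibration takes no time and is no camera call; for the wrist camera it gives the pose at the moment of the call.
- ctrl.hand_in(): hands the job in; it is judged then, once.
Trained networks look in the newest picture that a camera, given by its name, has taken for a name from the list of things; names that differ only in an ending like _2 or _b are one class to them, and where a whole thing is asked for, a point or a joint stands for the part that bears it (a point fixed in the world has none). Each returns a list of dicts, best first, with "p" (0 to 1); they miss things now and then, are a little off and sometimes report something else, mostly with a low value. They report only what shows in the picture. A call takes as long as a camera call. They do not tell look-alikes from the thing itself.
- viewer.boxes_of(camera, query): "position" ([x, y, z] in m, in world coordinates, good to about 4 mm: the middle of the surface that is visible of it).
- viewer.outline_of(camera, query): "pixels" (420x560 bool, what is visible of it).
- viewer.spot_point(camera, query): "position" ([x, y, z] in m, in world coordinates, good to about 4 mm: a listed point, or the origin of a listed thing).
The state is a dict: "t": time; "joint_positions": joint angles; "qd": joint speeds; "joint_efforts": joint torques, N m; "tool_pos": TCP position; "tool_rot": TCP orientation; "contact_force": force on the tool from outside, world axes, zero at the start; "torque": the same for the moment, N m; "finger_gap": finger opening in m; "grasp_force": force on a finger pad.
Only numpy, scipy, OpenCV 4.12 (cv2) and the standard library are available. Lean on these libraries where they do the work, as an engineer would, in place of code of your own. Each camera call takes 0.05 s, during which the arm holds its last target. There are 200 camera calls.

## Working session

There is one attempt and no reset: what is moved stays moved. The work goes in short steps, Python scripts to look and compute and a tool call to move; the robot and the scene stay as the last step left them, time stands still between calls to the robot, and variables do not carry over. Pictures are saved under pics/ and viewed, at most 14 in all, crops included, and the job is handed in when it is done.

Besides the shell and the picture viewer there is one more tool, called after "Call:" as name(argument=value, ...), one argument or row to a line, values as JSON. apply_moves: Moves the arm, as the interface text tells. Its arguments: {"type":"object","properties":{"fingers":{"type":"array"},"offset":{"type":"array"},"roll":{"type":"array"},"grip_force":{"type":"number"}},"required":["fingers","offset","roll"]}

```bash
mkdir -p pics; ls
cat > h.py <<'E'
import numpy as np, cv2
from plant import ctrl, viewer
def cal(n):
    c=viewer.get_calibration(n); return c, 210/np.tan(np.radians(c['fovy'])/2)
def save(n,f):
    im,d=viewer.get_image(n); cv2.imwrite('pics/'+f,im[:,:,::-1]); return im,d
def cloud(n,d,c=None):
    c0,f=cal(n); c=c or c0
    v,u=np.mgrid[0:420,0:560]
    p=np.stack([(u-c['cx'])/f*d,-(v-c['cy'])/f*d,-d],-1)
    E=np.array(c['extrinsics']); return p@E[:3,:3].T+E[:3,3]
E
python3 - <<'E'
from h import *
a,d1=save('top','t0.png'); b,d2=save('side','s0.png')
np.savez('d0.npz',top=d1,side=d2)
for n in('top','side'): print({k:(np.round(v,3).tolist()) if not isinstance(v,str) else v for k,v in viewer.get_calibration(n).items()})
print(ctrl.get_state(),ctrl.tip_reach)
for q in ['bar','stud0','stud1','stud2','spring0','old0','cap0','tray','handle','lip','buffer0','tub','grease','wrench']:
    for n in ('top',):
        print(q,n,[(np.round(r['position'],3).tolist(),round(r['p'],2)) for r in viewer.spot_point(n,q)])
E
```

```text
pics
{'fovy': 42.85, 'cx': 275.102, 'cy': 210.635, 'extrinsics': [[-0.007, 0.998, -0.068, 0.41], [-1.0, -0.006, 0.006, -0.005], [0.005, 0.068, 0.998, 1.443], [0.0, 0.0, 0.0, 1.0]]}
{'fovy': 47.103, 'cx': 278.907, 'cy': 212.958, 'extrinsics': [[-0.998, 0.024, -0.053, 0.454], [-0.054, -0.709, 0.703, 0.778], [-0.02, 0.705, 0.709, 0.862], [0.0, 0.0, 0.0, 1.0]]}
{'t': 0.1, 'joint_positions': array([ 1.36957998e+00,  3.85493871e-01,  6.78743177e-03, -4.36992108e-04,
       -1.19402097e+00, -2.58605380e-01]), 'qd': array([-0.0007666 , -0.00337459,  0.0035875 ,  0.00211591,  0.0012287 ,
        0.00127042]), 'joint_efforts': array([-9.47274566e-04, -3.91687775e+01,  1.87936914e+01,  4.23200905e+00,
        1.34996069e-02, -7.56611030e-05]), 'tool_pos': array([0.27712488, 0.55964465, 0.23856985]), 'tool_rot': array([ 9.70972781e-04,  9.73667871e-01, -2.27969086e-01, -1.75306522e-04]), 'contact_force': array([ 0.17579631, -0.2927507 ,  0.81941406]), 'torque': array([-0.00092016, -0.00886586, -0.06686418]), 'grasp_force': 0.0, 'finger_gap': 0.08725129315939935} 0.017
bar top [([0.438, -0.212, -
[... 519 characters left out ...]
.004], 0.5), ([0.438, -0.212, -0.003], 0.47), ([0.449, -0.333, 0.0], 0.46)]
old0 top [([0.638, -0.106, 0.033], 0.67)]
cap0 top [([0.677, 0.232, -0.0], 0.67), ([0.654, 0.157, 0.0], 0.62), ([0.656, 0.084, -0.003], 0.44)]
tray top [([0.487, 0.125, -0.001], 0.75)]
handle top [([0.49, 0.125, 0.08], 0.56)]
lip top [([0.392, 0.121, 0.002], 0.93), ([0.348, -0.267, 0.001], 0.58), ([0.642, -0.199, 0.034], 0.45)]
buffer0 top [([0.496, 0.123, 0.005], 0.64), ([0.448, 0.084, 0.001], 0.62), ([0.446, 0.171, 0.005], 0.58)]
tub top [([0.535, 0.416, -0.001], 0.65), ([0.44, -0.213, -0.003], 0.59)]
grease top [([0.444, 0.17, 0.005], 0.67)]
wrench top [([0.343, -0.265, 0.005], 0.86), ([0.518, -0.433, 0.0], 0.46)]
```

View pics/t0.png

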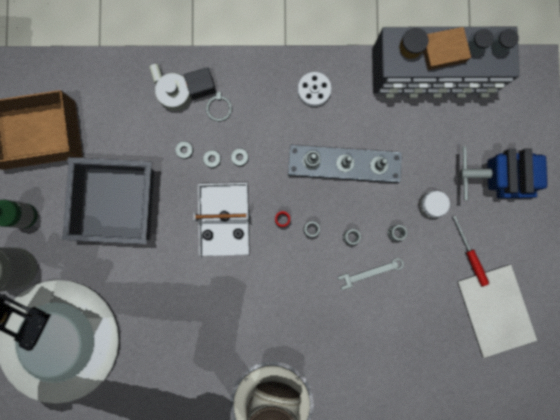

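View pics/s0.png

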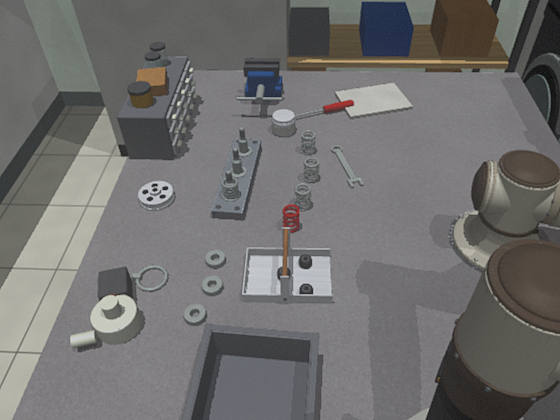

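Top view, with up = +x and left = +y. Candidates for "spring":
- Red look-alike at (283,219): not wanted.
- Grey new springs at (312,229), (352,237) and (399,232).
- Old spring on the left stud at (312,159). The studs at (346,162) and (380,164) look bare.

Caps are at (184,149), (212,158) and (239,156). The ring at (219,108) and the hand-wheel at (314,88) are look-alikes. The tray is open towards the robot.

```bash
python3 - <<'E'
from h import *
D=np.load('d0.npz')
P={n:cloud(n,D[n]) for n in('top','side')}
def ring(name,c,r,z0,z1):
    for n in P:
        p=P[n].reshape(-1,3); m=(D[n].ravel()>0)&(np.hypot(p[:,0]-c[0],p[:,1]-c[1])<r)&(p[:,2]>z0)&(p[:,2]<z1)
        q=p[m]
        if len(q)<4: print(name,n,len(q));continue
        cc,rr=cv2.minEnclosingCircle((q[:,:2]*1000).astype(np.float32))
        print(name,n,len(q),'mean',np.round(q.mean(0)*1e3,1),'circ',np.round(cc,1),round(rr,1),'zmax',round(q[:,2].max()*1e3,1))
for i,c in enumerate([(.624,-.291),(.641,-.198),(.642,-.11)]):
    ring('studtop%d'%i,c,.03,.095,.13); ring('studlow%d'%i,c,.03,.06,.085)
for c in [(.488,-.029),(.459,-.106),(.438,-.212),(.449,-.333)]: ring('spr',c,.035,.05,.08)
for c in [(.677,.232),(.654,.157),(.656,.084)]: ring('cap',c,.035,.011,.03)
ring('tubrim',(.535,.416),.17,.08,.1)
ring('handle',(.49,.125),.1,.07,.11)
E
python3 - <<'E'
import cv2,sys
sys.path.insert(0,'.')
a=cv2.imread('pics/t0.png');b=cv2.imread('pics/s0.png')
x=cv2.resize(a[130:270,170:420],(800,448),interpolation=2);cv2.imwrite('pics/c0.png',x)
E
```

```text
studtop0 top 31 mean [ 626.2 -290.   107. ] circ [ 627.2 -291. ] 7.7 zmax 113.5
studtop0 side 29 mean [ 628.8 -285.   103.3] circ [ 628.8 -286.7] 8.4 zmax 110.0
studlow0 top 48 mean [ 623.7 -286.8   71.7] circ [ 627.1 -290.2] 12.7 zmax 84.3
studlow0 side 68 mean [ 628.2 -282.2   71.1] circ [ 629.2 -284.5] 13.9 zmax 84.2
studtop1 top 30 mean [ 632.3 -200.5  106.1] circ [ 633.3 -201.3] 7.7 zmax 112.6
studtop1 side 34 mean [ 636.  -195.9  102.9] circ [ 636.6 -196.8] 7.7 zmax 110.6
studlow1 top 49 mean [ 630.  -197.7   70.9] circ [ 632.8 -201. ] 12.6 zmax 78.3
studlow1 side 70 mean [ 634.3 -192.9   71.5] circ [ 636.2 -198.1] 12.3 zmax 84.8
studtop2 top 29 mean [ 639.2 -111.   106.8] circ [ 639.5 -111.3] 7.1 zmax 112.7
studtop2 side 38 mean [ 641.9 -106.2  103.3] circ [ 641.1 -108.5] 8.7 zmax 108.9
studlow2 top 154 mean [ 638.1 -110.4   72.8] circ [ 639.6 -111.1] 20.0 zmax 83.4
studlow2 side 163 mean [ 640.6 -103.2   71.5] circ [ 641.9 -109.4] 21.4 zmax 82.9
spr top 91 mean [485.2 -32.9  59.6] circ [484.9 -32.8] 20.0 zmax 66.0
spr side 111 mean [488.7 -27.8  57.2] circ [486.5 -29.5] 20.5 
[... 493 characters left out ...]
16.8] circ [675.3 230.2] 22.9 zmax 25.8
cap side 291 mean [676.3 234.3  14.8] circ [676.4 232.1] 24.5 zmax 19.3
cap top 186 mean [650.  155.1  16.9] circ [649.7 155. ] 22.7 zmax 26.3
cap side 251 mean [651.5 159.5  15. ] circ [652.1 158.4] 23.6 zmax 21.8
cap top 178 mean [653.9  80.8  16.8] circ [654.1  81. ] 23.3 zmax 24.5
cap side 221 mean [656.   84.8  15.1] circ [657.6  83.7] 24.0 zmax 20.1
tubrim top 2031 mean [536.9 419.9  90.3] circ [541.6 421.6] 160.9 zmax 99.9
tubrim side 2669 mean [536.5 370.   88.7] circ [533.7 395.9] 137.1 zmax 93.9
handle top 254 mean [490.8 124.1  92.8] circ [490.8 123.7] 68.4 zmax 101.4
handle side 341 mean [492.5 136.1  89.8] circ [490.6 126.4] 69.2 zmax 97.9
```

View pics/c0.png

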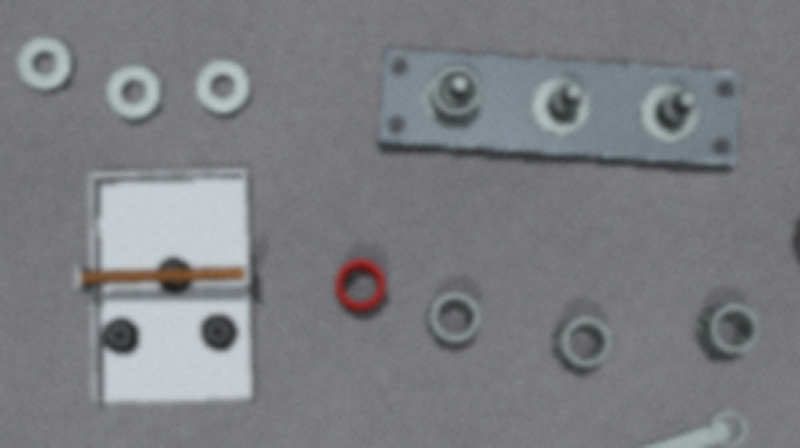

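The close crop confirms the choice. The red ring at crop (362,286) is the look-alike, and the three grey ones to its right are the new springs. The only old spring is on the left stud, at y=-0.11. I'm moving over it now.

Call:
apply_moves(
  fingers=[0,0,0,0,0,0,0],
  offset=[
    [0,0,0],
    [0,0,0],
    [0,0,0],
    [0,0,0],
    [0,0,0],
    [0,0,0],
    [0,0,0],
  ],
  roll=[0.168,0.168,0.168,0.168,0.168,0.168,0.17],
)

```text
t: 1.68
tool_pos: [0.2773, 0.5601, 0.2396]
tool_rot: [0.0, -0.681, 0.732, 0.0]
contact_force: [0.2, 0.1, -0.7]
finger_gap: 0.087
grasp_force: 0.0
```

Call:
apply_moves(
  fingers=[0,0,0,0,0,0,0,0,0,0,0,0],
  offset=[
    [49.5,-31.4,0],
    [49.5,-31.4,0],
    [49.5,-31.4,0],
    [49.5,-31.4,0],
    [49.5,-31.4,0],
    [49.5,-31.4,0],
    [49.5,-31.4,0],
    [49.5,-31.4,0],
    [49.5,-31.4,0],
    [49.5,-31.4,0],
    [49.5,-31.4,0],
    [49.5,-31.4,0],
  ],
  roll=[0,0,0,0,0,0,0,0,0,0,0,0],
)

```text
t: 3.18
tool_pos: [0.6144, -0.0596, 0.2398]
tool_rot: [0.0, -0.683, 0.73, -0.0]
contact_force: [0.9, 0.8, 0.7]
finger_gap: 0.0867
grasp_force: 0.0
```

Call:
apply_moves(
  fingers=[0,0,0,0],
  offset=[
    [49.5,-31.4,0],
    [0,0,0],
    [0,0,0],
    [0,0,0],
  ],
  roll=[0,0,0,0],
)

```text
t: 3.68
tool_pos: [0.6412, -0.1083, 0.2399]
tool_rot: [0.0, -0.684, 0.73, -0.0]
contact_force: [-0.2, 0.0, -0.6]
finger_gap: 0.0872
grasp_force: 0.0
```

```bash
cat >> h.py <<'E'
def pose():
    s=ctrl.get_state(); q=s['tool_rot']; from scipy.spatial.transform import Rotation as R
    return s, R.from_quat([q[1],q[2],q[3],q[0]]).as_matrix()
def go(tgt,phi=None):
    """print roll and then offset (tool frame after the roll), mm, from the present pose"""
    s,M=pose(); f0=np.degrees(np.arctan2(M[1,0],M[0,0])); 
    phi=f0 if phi is None else phi
    r=(f0-phi+180)%360-180; a=np.radians(phi)
    d=(np.array(tgt)-s['tool_pos'])*1e3
    print('phi %.1f roll %.3f'%(f0,np.radians(r)),'off',np.round([np.cos(a)*d[0]+np.sin(a)*d[1],np.sin(a)*d[0]-np.cos(a)*d[1],-d[2]],1),'t',round(s['t'],1))
def ringp(p,d,c,r,z0,z1,lab=''):
    p=p.reshape(-1,3); m=(d.ravel()>0)&(np.hypot(p[:,0]-c[0],p[:,1]-c[1])<r)&(p[:,2]>z0)&(p[:,2]<z1); q=p[m]
    if len(q)<4: print(lab,len(q)); return
    cc,rr=cv2.minEnclosingCircle((q[:,:2]*1000).astype(np.float32))
    print(lab,len(q),'mean',np.round(q.mean(0)*1e3,1),'circ',np.round(cc,1),round(rr,1),'zmax',round(q[:,2].max()*1e3,1))
E
python3 - <<'E'
from h import *
c,f=cal('wrist'); im,d=save('wrist','w0.png'); p=cloud('wrist',d,c)
E=np.array(c['extrinsics']); print(np.round(E,3).tolist())
for i,x in enumerate([(.628,-.289),(.635,-.199),(.640,-.110)]):
    ringp(p,d,x,.03,.098,.13,'top%d'%i); ringp(p,d,x,.03,.04,.09,'low%d'%i)
E
```

```text
[[-0.998, -0.062, -0.018, 0.635], [0.065, -0.954, -0.292, -0.189], [0.001, -0.292, 0.956, 0.386], [0.0, 0.0, 0.0, 1.0]]
top0 0
low0 0
top1 337 mean [ 632.8 -198.3  107.8] circ [ 632.8 -198.4] 7.4 zmax 110.9
low1 400 mean [ 633.1 -197.5   72.8] circ [ 632.7 -198.3] 12.4 zmax 84.3
top2 280 mean [ 639.1 -110.2  107.4] circ [ 639.1 -109.1] 7.3 zmax 110.5
low2 1440 mean [ 639.  -112.7   70.6] circ [ 639.2 -108.6] 20.3 zmax 89.7
```

View pics/w0.png

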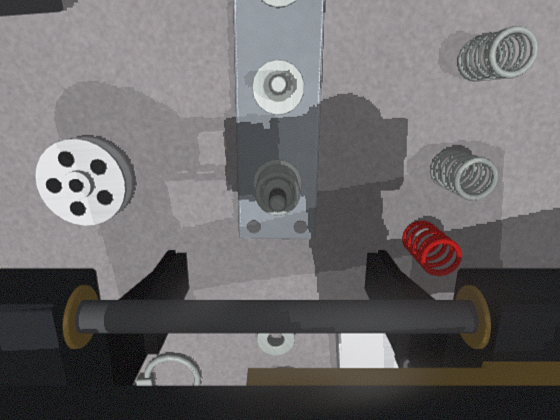

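Wrist view: the old spring is around the stud at (277,190), the bare stud 1 is at (278,86), and the red look-alike is at (432,247). The positions agree with the other cameras, so I'm gripping the old spring.

Call:
apply_moves(
  fingers=[0,0,0,0,0,1,1,1,1,1],
  offset=[
    [1.5,1.6,40],
    [0,0,50],
    [0,0,50],
    [0,0,39],
    [0,0,0],
    [0,0,0],
    [0,0,0],
    [0,0,0],
    [0,0,0],
    [0,0,0],
  ],
  roll=[0,0,0,0,0,0,0,0,0,0],
  grip_force=20,
)

```text
t: 4.97
tool_pos: [0.6399, -0.1108, 0.0609]
tool_rot: [0.0, -0.683, 0.73, -0.0]
contact_force: [-0.0, -0.6, -0.0]
finger_gap: 0.0446
grasp_force: 0.0
```

Run:
```python
from h import *
s,M=pose(); print(s['tool_pos'],s['contact_force'],s['torque'],s['finger_gap'])
go((.535,.418,.24))
```

```text
[ 0.63991717 -0.1107734   0.06086212] [-0.00711562 -0.55242948 -0.04795415] [ 0.06021617 -0.08339932 -0.03724908] 0.04464056867037627
phi -93.8 roll 0.000 off [-520.6  140.1 -179.1] t 5.0
```

Call:
apply_moves(
  fingers=[1,1,1,1,1,1,1],
  offset=[
    [0,0,0],
    [0,0,0],
    [0,0,-30],
    [0,0,-50],
    [0,0,-50],
    [0,0,-50],
    [0,0,0],
  ],
  roll=[0,0,0,0,0,0,0],
)

```text
t: 5.85
tool_pos: [0.642, -0.1109, 0.2458]
tool_rot: [0.004, -0.683, 0.73, -0.004]
contact_force: [-0.5, 0.7, -1.6]
finger_gap: 0.0416
grasp_force: 20.0
```

Call:
apply_moves(
  fingers=[1,1,1,1,1,1,1,1,1,1,1,1],
  offset=[
    [-55.2,14.2,0],
    [-55.2,14.2,0],
    [-55.2,14.2,0],
    [-55.2,14.2,0],
    [-55.2,14.2,0],
    [-55.2,14.2,0],
    [-55.2,14.2,0],
    [-55.2,14.2,0],
    [-55.2,14.2,0],
    [-55.2,14.2,0],
    [0,0,0],
    [0,0,0],
  ],
  roll=[0,0,0,0,0,0,0,0,0,0,0,0],
)

```text
t: 7.35
tool_pos: [0.5345, 0.4491, 0.2386]
tool_rot: [-0.002, -0.683, 0.73, -0.0]
contact_force: [-1.4, -0.0, -1.0]
finger_gap: 0.0418
grasp_force: 20.0
```

Call:
apply_moves(
  fingers=[1,1,1,1,0,0,0,0,0,0,0],
  offset=[
    [0,0,50],
    [0,0,55],
    [0,0,60],
    [0,0,0],
    [0,0,0],
    [0,0,0],
    [0,0,0],
    [0,0,-40],
    [0,0,-60],
    [0,0,-60],
    [0,0,0],
  ],
  roll=[0,0,0,0,0,0,0,0,0,0,0],
)

```text
t: 8.72
tool_pos: [0.5373, 0.4516, 0.2448]
tool_rot: [0.008, -0.683, 0.73, 0.0]
contact_force: [-0.2, -0.4, -1.0]
finger_gap: 0.0867
grasp_force: 0.0
```

Call:
apply_moves(
  fingers=[0,0,0,0,0,0,0,0,0,0,0,0],
  offset=[
    [56,3.9,0],
    [56,3.9,0],
    [56,3.9,0],
    [56,3.9,0],
    [56,3.9,0],
    [56,3.9,0],
    [56,3.9,0],
    [56,3.9,0],
    [56,4,0],
    [56,4,0],
    [0,0,0],
    [0,0,0],
  ],
  roll=[0,0,0,0,0,0,0,0,0,0,0,0],
)

```text
t: 10.22
tool_pos: [0.4583, -0.1066, 0.2357]
tool_rot: [0.0, -0.683, 0.731, -0.0]
contact_force: [0.1, 0.5, 0.1]
finger_gap: 0.0867
grasp_force: 0.0
```

Run:
```python
from h import *
c,f=cal('wrist'); im,d=save('wrist','w1.png'); p=cloud('wrist',d,c)
ringp(p,d,(.458,-.107),.03,.053,.07,'sprA');ringp(p,d,(.437,-.212),.03,.053,.07,'sprB');ringp(p,d,(.487,-.03),.03,.053,.07,'red')
go((.458,-.107,.04))
```

```text
sprA 708 mean [ 456.8 -107.5   60.1] circ [ 457.1 -106.7] 20.2 zmax 62.6
sprB 920 mean [ 436.7 -212.7   60.1] circ [ 436.6 -212.4] 20.1 zmax 63.4
red 626 mean [484.1 -30.2  59.9] circ [484.  -30.4] 20.1 zmax 62.9
phi -93.8 roll 0.000 off [  1.    0.5 195.7] t 10.3
```

Call:
apply_moves(
  fingers=[0.25,0.25,0.25,0.25,0.25,1,1,1,1,1],
  offset=[
    [0.2,1.3,46],
    [0,0,50],
    [0,0,50],
    [0,0,50],
    [0,0,0],
    [0,0,0],
    [0,0,0],
    [0,0,0],
    [0,0,0],
    [0,0,0],
  ],
  roll=[0,0,0,0,0,0,0,0,0,0],
  grip_force=20,
)

```text
t: 11.52
tool_pos: [0.4582, -0.1066, 0.0409]
tool_rot: [0.001, -0.683, 0.73, -0.001]
contact_force: [-0.6, 1.7, 7.7]
finger_gap: 0.0387
grasp_force: 20.0
```

Call:
apply_moves(
  fingers=[1,1,1,1,1,1,1,1],
  offset=[
    [0,0,0],
    [0,0,-20],
    [0,0,-40],
    [0,0,-50],
    [0,0,-50],
    [0,0,-40],
    [0,0,0],
    [0,0,0],
  ],
  roll=[0,0,0,0,0,0,0,0],
)

```text
t: 12.52
tool_pos: [0.4561, -0.1066, 0.2385]
tool_rot: [-0.001, -0.683, 0.731, 0.001]
contact_force: [-0.5, 1.4, -1.0]
finger_gap: 0.0385
grasp_force: 20.0
```

Run:
```python
from h import *
s,M=pose(); c,f=cal('wrist'); im,d=save('wrist','w2.png'); p=cloud('wrist',d,c)
q=(p.reshape(-1,3)-s['tool_pos'])@M*1e3
m=(d.ravel()>0)&(abs(q[:,0])<28)&(abs(q[:,1])<19.5)&(q[:,2]>-25)&(q[:,2]<-15)
print(m.sum(),q[m].mean(0),q[m].min(0),q[m].max(0)); np.save('q.npy',q)
cc,r=cv2.minEnclosingCircle(q[m][:,:2].astype(np.float32)); print(cc,r,s['finger_gap'],s['grasp_force'])
go((.6395,-.1097,.24))
```

```text
2509 [  4.68962125   0.79848179 -19.10516502] [-19.00875849 -19.47981242 -24.98019198] [ 21.22969908  19.49379193 -15.00566882]
(1.1451197862625122, -0.29497748613357544) 21.2491455078125 0.0384631605137863 19.97626345138997
phi -93.9 roll 0.000 off [  -9.4 -183.3   -2. ] t 12.6
```

View pics/w2.png

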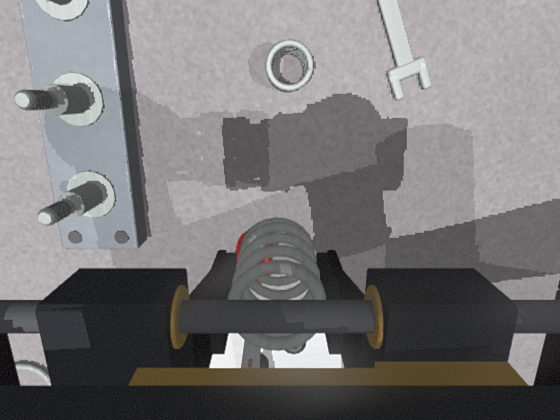

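Spring A is held between the fingers at (277,270), and all three studs are bare. Next I check the spring's tilt in the grip.

Run:
```python
from h import *
q=np.load('q.npy')
m=(q[:,0]>0)&(q[:,0]<30)&(abs(q[:,1])<24)
for z in range(-26,44,5):
    k=q[m&(q[:,2]>=z)&(q[:,2]<z+5)]
    k=k[k[:,0]>3]
    if len(k)>20: print(z,len(k),'y',np.round(np.percentile(k[:,1],[1,99]),1),'xmax',np.round(np.percentile(k[:,0],98),1))
```

```text
-26 211 y [-23.8  23.9] xmax 12.1
-21 1732 y [-23.  23.] xmax 20.4
-16 244 y [-23.7  23.7] xmax 20.1
-11 234 y [-23.8  23.7] xmax 13.0
-6 1014 y [-23.2  23.1] xmax 20.2
-1 316 y [-23.6  23.5] xmax 20.2
4 143 y [-23.9  23.8] xmax 11.9
9 754 y [-23.2  23.1] xmax 20.1
14 273 y [-23.1  23. ] xmax 20.2
24 448 y [-17.5  12.5] xmax 19.9
29 261 y [-8.2 20.6] xmax 20.5
34 270 y [-17.4  19.7] xmax 20.4
```

Call:
apply_moves(
  fingers=[1,1,1,1,1,1,1,1,1],
  offset=[
    [-2.4,-45.8,0],
    [-2.4,-45.8,0],
    [-2.4,-45.8,0],
    [-2.2,-45.9,0],
    [0,0,0],
    [0,0,40],
    [0,0,40],
    [0,0,37],
    [0,0,0],
  ],
  roll=[0,0,0,0,0,0,0,0,0],
)

```text
t: 13.7
tool_pos: [0.6369, -0.1096, 0.1181]
tool_rot: [-0.004, -0.683, 0.731, 0.004]
contact_force: [0.2, -1.0, -0.4]
finger_gap: 0.0385
grasp_force: 20.0
```

Run:
```python
from h import *
go((.6395,-.1097,.075))
s,M=pose();print(s['tool_pos'],s['contact_force'])
c,f=cal('wrist'); im,d=save('wrist','w3.png'); cv2.imwrite('pics/w3c.png',cv2.resize(im[180:340,180:380,::-1],(800,640))[:600])
```

```text
phi -93.9 roll 0.000 off [-0.1 -2.6 43.1] t 13.7
[ 0.63687613 -0.10960295  0.11805684] [ 0.16766626 -0.99170526 -0.40761158]
```

View pics/w3c.png

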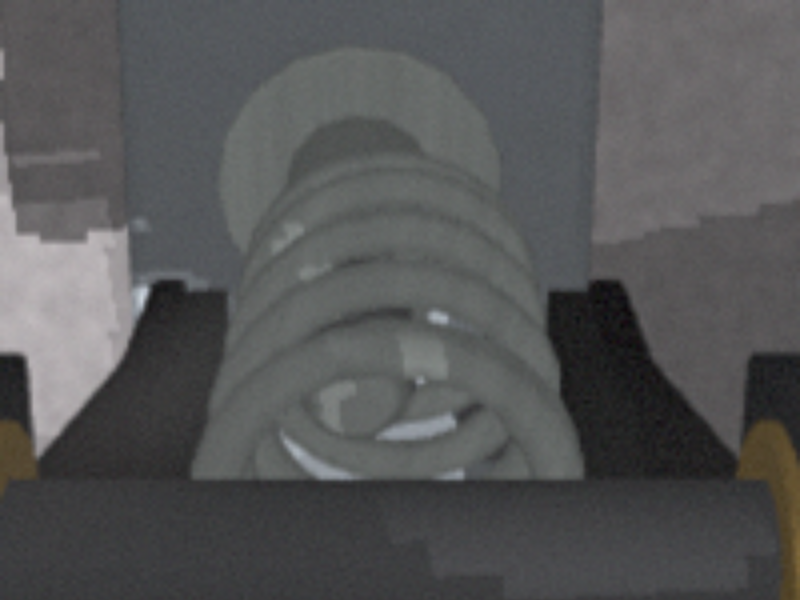

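Call:
apply_moves(
  fingers=[1,1,1,1],
  offset=[
    [0,-3,0],
    [0,0,0],
    [0,0,8],
    [0,0,0],
  ],
  roll=[0,0,0,0],
)

```text
t: 14.25
tool_pos: [0.6431, -0.1097, 0.1139]
tool_rot: [-0.0, -0.683, 0.73, 0.001]
contact_force: [0.9, -0.6, -1.2]
finger_gap: 0.0384
grasp_force: 20.0
```

Call:
apply_moves(
  fingers=[1,1,1,1],
  offset=[
    [0,0,6],
    [0,0,5],
    [0,0,0],
    [0,0,0],
  ],
  roll=[0,0,0,0],
)

```text
t: 14.75
tool_pos: [0.6427, -0.1097, 0.1026]
tool_rot: [-0.001, -0.683, 0.731, 0.001]
contact_force: [-2.5, 0.8, -2.0]
finger_gap: 0.0387
grasp_force: 20.0
```

Call:
apply_moves(
  fingers=[1,1,1,1,1,1],
  offset=[
    [0,3,0],
    [0,0,0],
    [0,0,0],
    [0,0,0],
    [0,0,0],
    [0,0,0],
  ],
  roll=[0,0,0,0,0,0],
)

```text
t: 15.5
tool_pos: [0.6407, -0.1096, 0.1035]
tool_rot: [0.0, -0.683, 0.73, -0.0]
contact_force: [-0.9, -0.7, -1.7]
finger_gap: 0.0381
grasp_force: 20.0
```

Run:
```python
from h import *
for i in range(3):
    s,M=pose();print(s['tool_pos'],s['contact_force'],np.round(s['qd'],4)); viewer.get_image('top')
c,f=cal('wrist'); im,d=save('wrist','w4.png'); cv2.imwrite('pics/w4c.png',cv2.resize(im[180:330,180:380,::-1],(800,600)))
```

```text
[ 0.64074875 -0.10955239  0.1035499 ] [-0.92270653 -0.66557698 -1.70813442] [ 0.0005 -0.0005 -0.0006 -0.001  -0.     -0.0007]
[ 0.64070845 -0.10954329  0.10351152] [-0.04239078  0.18500713 -0.14996373] [ 0.      0.0009  0.001  -0.0005 -0.0004 -0.0011]
[ 0.64072378 -0.10955263  0.10350426] [-0.28549293 -0.74931953 -1.52337752] [ 0.0003 -0.0008 -0.0013  0.001  -0.0009  0.0008]
```

View pics/w4c.png

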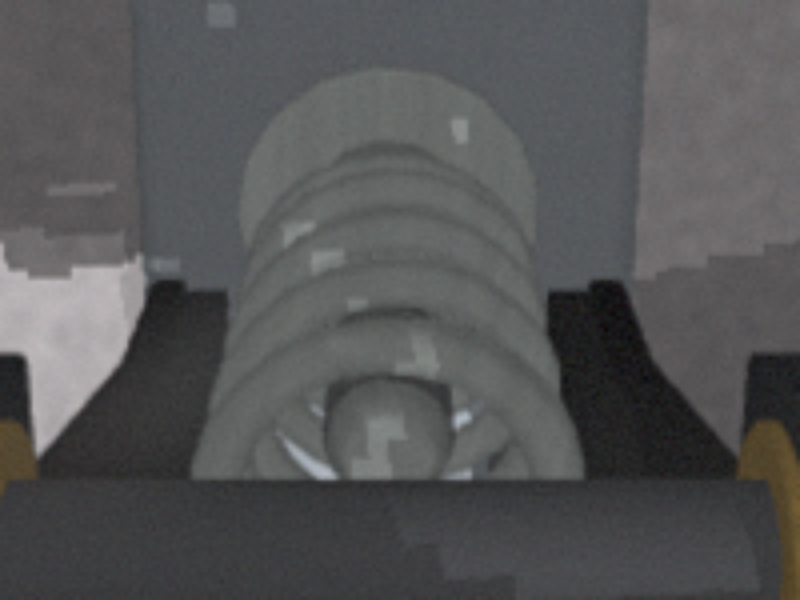

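The thread end at (390,430) is now centred in the spring. I keep going down.

Call:
apply_moves(
  fingers=[1,1,1,1,1,1,1],
  offset=[
    [0,0,8],
    [0,0,8],
    [0,0,8],
    [0,0,4],
    [0,0,0],
    [0,0,0],
    [0,0,0],
  ],
  roll=[0,0,0,0,0,0,0],
)

```text
t: 16.58
tool_pos: [0.6409, -0.1096, 0.0759]
tool_rot: [0.0, -0.683, 0.73, -0.0]
contact_force: [0.4, -0.2, -0.5]
finger_gap: 0.0385
grasp_force: 20.0
```

Call:
apply_moves(
  fingers=[1,1,1,1,1],
  offset=[
    [0,0,2],
    [0,0,1],
    [0,0,0],
    [0,0,0],
    [0,0,0],
  ],
  roll=[0,0,0,0,0],
)

```text
t: 17.2
tool_pos: [0.641, -0.1094, 0.074]
tool_rot: [0.0, -0.683, 0.73, -0.0]
contact_force: [-2.1, 0.9, 4.9]
finger_gap: 0.0381
grasp_force: 20.1
```

Call:
apply_moves(
  fingers=[0.2,0.2,0.2,0.2,0.2,0.2,0.2,0.2],
  offset=[
    [0,0,0],
    [0,0,0],
    [0,0,0],
    [0,0,-16],
    [0,0,-40],
    [0,0,-55],
    [0,0,-55],
    [0,0,0],
  ],
  roll=[0,0,0,0,0,0,0,0],
)

```text
t: 18.2
tool_pos: [0.6435, -0.1099, 0.2464]
tool_rot: [0.005, -0.683, 0.73, -0.005]
contact_force: [0.8, -0.1, -1.3]
finger_gap: 0.0698
grasp_force: 0.0
```

Call:
apply_moves(
  fingers=[0.2,0.2,0.2,0.2,0.2,0.2,0.2,0.2],
  offset=[
    [29.2,48.9,0],
    [29.2,48.9,0],
    [29.2,48.9,0],
    [29.1,48.8,0],
    [0,0,50],
    [0,0,50],
    [0,0,0],
    [0,0,0],
  ],
  roll=[0,0,0,0,0,0,0,0],
)

```text
t: 19.2
tool_pos: [0.4393, -0.2133, 0.1403]
tool_rot: [0.001, -0.683, 0.73, -0.001]
contact_force: [0.5, -1.3, 0.6]
finger_gap: 0.0691
grasp_force: 0.0
```

Run:
```python
from h import *
c,f=cal('wrist'); im,d=save('wrist','w5.png'); p=cloud('wrist',d,c)
ringp(p,d,(.437,-.212),.03,.053,.07,'sprB');ringp(p,d,(.447,-.332),.03,.053,.07,'sprC')
go((.438,-.2124,.04)); s,M=pose(); print(s['tool_pos'],s['finger_gap'])
im,d=save('top','t1.png'); p=cloud('top',d); ringp(p,d,(.64,-.11),.03,.085,.1,'A on stud');
```

```text
sprB 1360 mean [ 436.7 -213.    60. ] circ [ 436.6 -212.9] 20.1 zmax 63.0
sprC 1667 mean [ 446.6 -329.4   59.9] circ [ 446.7 -332.9] 20.2 zmax 62.9
phi -93.8 roll 0.000 off [ -0.7   1.7 100.7] t 19.2
[ 0.43960557 -0.21322652  0.1406943 ] 0.0694663217171465
A on stud 98 mean [ 639.5 -111.8   92.5] circ [ 640.4 -112.5] 20.4 zmax 98.8
```

Call:
apply_moves(
  fingers=[0.2,0.2,0.2,1,1,1,1,1,1],
  offset=[
    [-0.3,1.6,40],
    [0,0,50],
    [0,0,10],
    [0,0,0],
    [0,0,0],
    [0,0,0],
    [0,0,0],
    [0,0,0],
    [0,0,0],
  ],
  roll=[0,0,0,0,0,0,0,0,0],
)

```text
t: 20.42
tool_pos: [0.4372, -0.2127, 0.0397]
tool_rot: [0.001, -0.683, 0.73, -0.001]
contact_force: [-0.9, 0.5, 6.8]
finger_gap: 0.0397
grasp_force: 20.1
```

Call:
apply_moves(
  fingers=[1,1,1,1,1,1,1,1],
  offset=[
    [0,0,0],
    [0,0,-20],
    [0,0,-40],
    [0,0,-50],
    [0,0,-30],
    [0,0,0],
    [0,0,0],
    [0,0,0],
  ],
  roll=[0,0,0,0,0,0,0,0],
)

```text
t: 21.42
tool_pos: [0.4352, -0.2123, 0.1769]
tool_rot: [-0.001, -0.683, 0.73, 0.002]
contact_force: [0.1, -0.8, -0.8]
finger_gap: 0.0398
grasp_force: 19.9
```

```bash
cat >> h.py <<'E'
def held():
    s,M=pose(); c,f=cal('wrist'); im,d=viewer.get_image('wrist'); p=cloud('wrist',d,c)
    q=(p.reshape(-1,3)-s['tool_pos'])@M*1e3; m=(q[:,0]>3)&(q[:,0]<30)&(abs(q[:,1])<20)
    for z0,z1 in((-26,-16),(-6,4),(9,19),(24,40)):
        k=q[m&(q[:,2]>=z0)&(q[:,2]<z1)]
        if len(k)>20: print('z',z0,'xmax',np.round(np.percentile(k[:,0],98),1))
    k=q[(abs(q[:,1])<12)&(q[:,0]>10)&(q[:,0]<30)]; print('top/bottom z',np.percentile(k[(k[:,2]<45)&(k[:,2]>-35)][:,2],[1,99]),s['finger_gap'],s['tool_pos'])
E
python3 - <<'E'
from h import *
held(); go((.6343,-.1992,.2))
E
```

```text
z -26 xmax 20.0
z -6 xmax 18.9
z 9 xmax 18.8
z 24 xmax 20.0
top/bottom z [-21.76597477  35.5727313 ] 0.03976432327380583 [ 0.43519445 -0.21225395  0.17687549]
phi -93.8 roll 0.000 off [ -26.4 -197.6  -23. ] t 21.5
```

Call:
apply_moves(
  fingers=[1,1,1,1,1,1,1,1,1,1],
  offset=[
    [-6.6,-48.9,0],
    [-6.6,-48.9,0],
    [-6.6,-48.9,0],
    [-6.5,-49,0],
    [0,0,0],
    [0,0,30],
    [0,0,30],
    [0,0,0],
    [0,0,0],
    [0,0,0],
  ],
  roll=[0,0,0,0,0,0,0,0,0,0],
)

```text
t: 22.72
tool_pos: [0.634, -0.1996, 0.1203]
tool_rot: [0.001, -0.683, 0.73, -0.001]
contact_force: [0.3, 0.2, -2.0]
finger_gap: 0.0398
grasp_force: 19.9
```

Run:
```python
from h import *
s,M=pose();print(s['tool_pos'],s['contact_force'])
c,f=cal('wrist'); im,d=save('wrist','w6.png'); cv2.imwrite('pics/w6c.png',cv2.resize(im[180:330,180:380,::-1],(800,600)))
```

```text
[ 0.6340315  -0.19956217  0.12031892] [ 0.34490356  0.19658337 -1.95098506]
```

View pics/w6c.png

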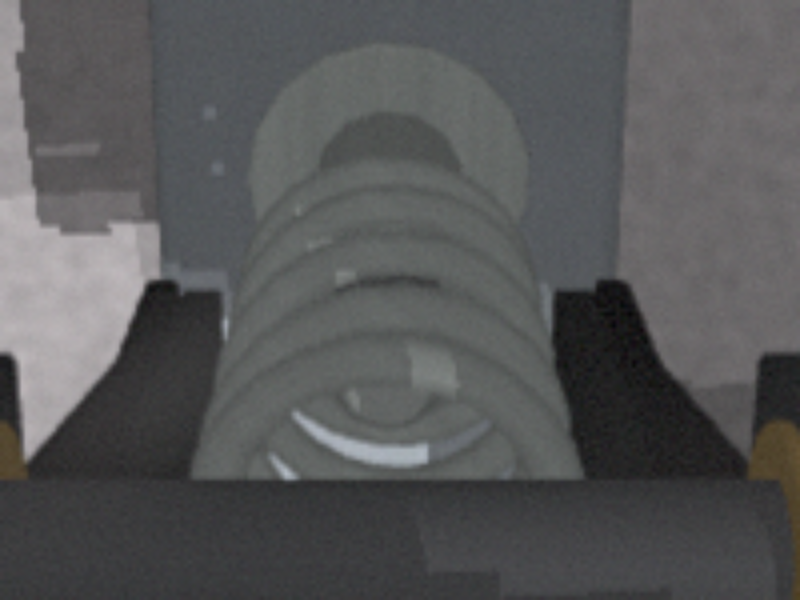

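Stud 1 at (390,140) and its thread end are centred under spring B. I thread it down.

Call:
apply_moves(
  fingers=[1,1,1,1,1,1,1,1,1,1],
  offset=[
    [0,0,10],
    [0,0,8],
    [0,0,8],
    [0,0,8],
    [0,0,6],
    [0,0,3],
    [0,0,2],
    [0,0,0],
    [0,0,0],
    [0,0,0],
  ],
  roll=[0,0,0,0,0,0,0,0,0,0],
)

```text
t: 24.02
tool_pos: [0.6334, -0.1994, 0.0738]
tool_rot: [0.0, -0.683, 0.73, -0.0]
contact_force: [-0.5, 0.1, -1.6]
finger_gap: 0.04
grasp_force: 19.9
```

Call:
apply_moves(
  fingers=[1,1,1,1],
  offset=[
    [0,0,1],
    [0,0,1],
    [0,0,0],
    [0,0,0],
  ],
  roll=[0,0,0,0],
)

```text
t: 24.52
tool_pos: [0.6335, -0.1994, 0.0728]
tool_rot: [0.0, -0.683, 0.73, -0.0]
contact_force: [-1.7, 1.2, 5.5]
finger_gap: 0.0397
grasp_force: 20.0
```

Call:
apply_moves(
  fingers=[0.2,0.2,0.2,0.2,0.2,0.2,0.2,0.2],
  offset=[
    [0,0,0],
    [0,0,0],
    [0,0,0],
    [0,0,-16],
    [0,0,-40],
    [0,0,-40],
    [0,0,-40],
    [0,0,0],
  ],
  roll=[0,0,0,0,0,0,0,0],
)

```text
t: 25.52
tool_pos: [0.6356, -0.1999, 0.2136]
tool_rot: [0.003, -0.683, 0.73, -0.004]
contact_force: [-0.1, 0.1, -0.2]
finger_gap: 0.0699
grasp_force: 0.0
```

Run:
```python
from h import *
s,M=pose();print(s['tool_pos'],s['contact_force'])
im,d=save('top','t2.png'); p=cloud('top',d); ringp(p,d,(.634,-.2),.03,.085,.1,'B on stud'); 
go((.4482,-.333,.14))
```

```text
[ 0.63558511 -0.19991758  0.2136291 ] [-0.10942829  0.10057827 -0.18395696]
B on stud 42 mean [ 637.3 -199.4   92.8] circ [ 632.9 -201.4] 19.9 zmax 99.1
phi -93.8 roll 0.000 off [145.7 176.6  70.7] t 25.6
```

Call:
apply_moves(
  fingers=[0.2,0.2,0.2,0.2,0.2,0.2,0.2,0.2,0.2],
  offset=[
    [36.5,43.8,0],
    [36.4,43.8,0],
    [36.4,43.8,0],
    [36.4,43.8,0],
    [0,0,30],
    [0,0,38],
    [0,0,0],
    [0,0,0],
    [0,0,0],
  ],
  roll=[0,0,0,0,0,0,0,0,0],
)

```text
t: 26.7
tool_pos: [0.4498, -0.3333, 0.1411]
tool_rot: [0.001, -0.683, 0.73, -0.001]
contact_force: [0.2, 0.3, -0.4]
finger_gap: 0.0693
grasp_force: 0.0
```

Run:
```python
from h import *
c,f=cal('wrist'); im,d=save('wrist','w7.png'); p=cloud('wrist',d,c)
ringp(p,d,(.447,-.333),.03,.053,.07,'sprC')
go((.4482,-.333,.04)); s,M=pose(); print(s['tool_pos'],s['finger_gap'])
```

```text
sprC 1352 mean [ 446.2 -333.3   59.9] circ [ 446.6 -333. ] 20.2 zmax 62.8
phi -93.8 roll 0.000 off [-1.00e-01  1.50e+00  1.01e+02] t 26.8
[ 0.44964474 -0.33319823  0.14100723] 0.06986836818898252
```

Call:
apply_moves(
  fingers=[0.2,0.2,0.2,1,1,1,1,1,1],
  offset=[
    [0,1.5,40],
    [0,0,50],
    [0,0,11],
    [0,0,0],
    [0,0,0],
    [0,0,0],
    [0,0,0],
    [0,0,0],
    [0,0,0],
  ],
  roll=[0,0,0,0,0,0,0,0,0],
)

```text
t: 27.88
tool_pos: [0.4478, -0.3332, 0.0397]
tool_rot: [0.0, -0.683, 0.73, -0.001]
contact_force: [0.0, 0.4, 6.4]
finger_gap: 0.0388
grasp_force: 20.0
```

Call:
apply_moves(
  fingers=[1,1,1,1,1,1,1,1],
  offset=[
    [0,0,0],
    [0,0,-20],
    [0,0,-40],
    [0,0,-50],
    [0,0,-30],
    [0,0,0],
    [0,0,0],
    [0,0,0],
  ],
  roll=[0,0,0,0,0,0,0,0],
)

```text
t: 28.88
tool_pos: [0.4463, -0.3324, 0.1766]
tool_rot: [-0.001, -0.683, 0.73, 0.002]
contact_force: [0.0, -0.3, -1.0]
finger_gap: 0.0389
grasp_force: 20.0
```

Run:
```python
from h import *
held(); go((.6283,-.2892,.18))
```

```text
z -26 xmax 19.9
z -6 xmax 20.0
z 9 xmax 19.8
z 24 xmax 19.8
top/bottom z [-21.87218972  35.7488888 ] 0.0388604814278274 [ 0.44626265 -0.33242112  0.17661431]
phi -93.8 roll 0.000 off [ -55.5 -178.5   -3.2] t 28.9
```

Call:
apply_moves(
  fingers=[1,1,1,1,1,1,1,1,1,1],
  offset=[
    [-13.9,-44.2,0],
    [-13.9,-44.2,0],
    [-13.9,-44.2,0],
    [-14,-44.2,0],
    [0,0,0],
    [0,0,30],
    [0,0,30],
    [0,0,0],
    [0,0,0],
    [0,0,0],
  ],
  roll=[0,0,0,0,0,0,0,0,0,0],
)

```text
t: 30.18
tool_pos: [0.6281, -0.2896, 0.1204]
tool_rot: [0.001, -0.683, 0.73, -0.001]
contact_force: [0.8, 0.5, -1.2]
finger_gap: 0.0388
grasp_force: 20.0
```

Run:
```python
from h import *
s,M=pose();print(s['tool_pos'],s['contact_force'])
c,f=cal('wrist'); im,d=save('wrist','w8.png'); cv2.imwrite('pics/w8c.png',cv2.resize(im[180:330,180:380,::-1],(800,600)))
```

```text
[ 0.62809356 -0.28959647  0.12041087] [ 0.8437587   0.46155731 -1.15840969]
```

View pics/w8c.png

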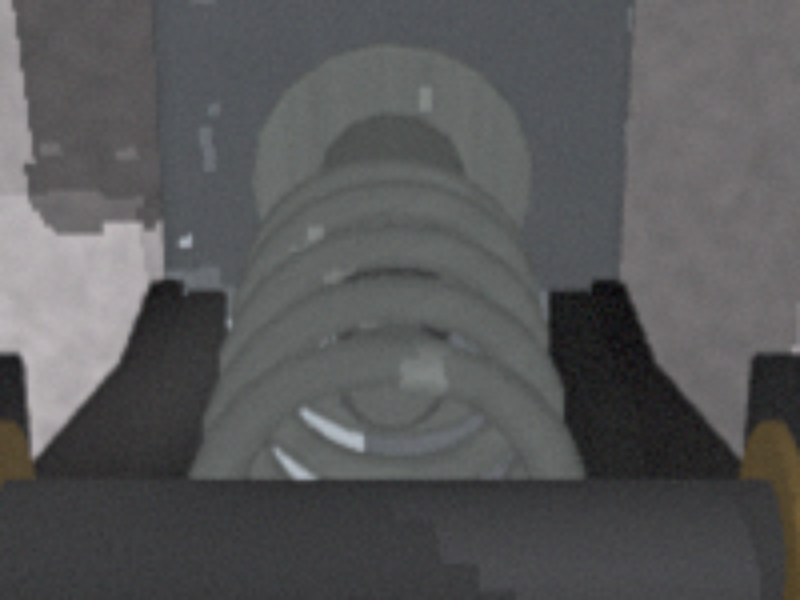

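Stud 0 at (392,145) is centred too. I insert spring C.

Call:
apply_moves(
  fingers=[1,1,1,1,1,1,1,1,1,1,1,1],
  offset=[
    [0,0,10],
    [0,0,8],
    [0,0,8],
    [0,0,8],
    [0,0,6],
    [0,0,3],
    [0,0,2],
    [0,0,1],
    [0,0,1],
    [0,0,0],
    [0,0,0],
    [0,0,0],
  ],
  roll=[0,0,0,0,0,0,0,0,0,0,0,0],
)

```text
t: 31.72
tool_pos: [0.6275, -0.2892, 0.0727]
tool_rot: [0.0, -0.683, 0.73, -0.0]
contact_force: [-1.7, 0.9, 6.3]
finger_gap: 0.0389
grasp_force: 20.0
```

Call:
apply_moves(
  fingers=[0.1,0.1,0.1,0.1,0.1,0.1,0.1,0.1],
  offset=[
    [0,0,0],
    [0,0,0],
    [0,0,0],
    [0,0,-16],
    [0,0,-40],
    [0,0,-50],
    [0,0,-50],
    [0,0,0],
  ],
  roll=[0,0,0,0,0,0,0,0],
)

```text
t: 32.72
tool_pos: [0.6298, -0.2902, 0.2352]
tool_rot: [0.003, -0.683, 0.73, -0.006]
contact_force: [0.6, -0.5, 0.1]
finger_gap: 0.0784
grasp_force: 0.0
```

Call:
apply_moves(
  fingers=[0,0,0,0,0,0,0,0,0,0,0],
  offset=[
    [-53.1,-0.5,0],
    [-53.1,-0.5,0],
    [-53.1,-0.5,0],
    [-53.1,-0.5,0],
    [-53.1,-0.5,0],
    [-53.1,-0.5,0],
    [-53.4,-0.8,0],
    [0,0,50],
    [0,0,50],
    [0,0,0],
    [0,0,0],
  ],
  roll=[0,0,0,0,0,0,0,0,0,0,0],
)

```text
t: 34.1
tool_pos: [0.6575, 0.0818, 0.1297]
tool_rot: [0.001, -0.683, 0.73, -0.001]
contact_force: [0.1, 0.7, 1.5]
finger_gap: 0.0872
grasp_force: 0.0
```

Run:
```python
from h import *
c,f=cal('wrist'); im,d=save('wrist','w9.png'); p=cloud('wrist',d,c)
ringp(p,d,(.655,.083),.035,.012,.022,'cap w')
im,d=save('top','t3.png'); p=cloud('top',d)
for q in [(.677,.232),(.652,.157),(.656,.083)]: ringp(p,d,q,.035,.011,.025,'cap t')
im,d=save('side','s3.png'); p=cloud('side',d)
for q in [(.677,.232),(.652,.157),(.656,.083)]: ringp(p,d,q,.035,.011,.025,'cap s')
ringp(p,d,(.628,-.289),.03,.085,.1,'C'); 
go((.656,.083,.02))
```

```text
cap w 2319 mean [653.7  82.4  16.8] circ [653.7  83.5] 23.1 zmax 19.5
cap t 0
cap t 176 mean [650.1 155.7  17. ] circ [649.8 155.4] 22.9 zmax 24.7
cap t 78 mean [654.5  88.9  16.8] circ [653.6  84.4] 18.9 zmax 24.8
cap s 291 mean [676.4 234.3  15. ] circ [676.5 233.1] 23.5 zmax 20.3
cap s 247 mean [651.5 159.1  15.2] circ [652.8 157.7] 23.6 zmax 19.3
cap s 222 mean [656.1  84.5  15. ] circ [656.3  83.3] 23.8 zmax 19.4
C 0
phi -93.8 roll 0.000 off [ -1.    1.6 110.4] t 34.2
```

Call:
apply_moves(
  fingers=[0.1,0.1,0.1,0.1,1,1,1,1,1,1],
  offset=[
    [-1.4,2.3,40],
    [0,0,40],
    [0,0,29],
    [0,0,0],
    [0,0,0],
    [0,0,0],
    [0,0,0],
    [0,0,0],
    [0,0,0],
    [0,0,0],
  ],
  roll=[0,0,0,0,0,0,0,0,0,0],
  grip_force=25,
)

```text
t: 35.5
tool_pos: [0.654, 0.0833, 0.0188]
tool_rot: [0.0, -0.683, 0.73, -0.0]
contact_force: [0.3, -0.7, 2.2]
finger_gap: 0.0448
grasp_force: 25.0
```

Call:
apply_moves(
  fingers=[1,1,1,1,1,1,1],
  offset=[
    [0,0,-20],
    [0,0,-50],
    [0,0,-50],
    [0,0,-50],
    [0,0,0],
    [0,0,0],
    [0,0,0],
  ],
  roll=[0,0,0,0,0,0,0],
)

```text
t: 36.38
tool_pos: [0.6527, 0.083, 0.1862]
tool_rot: [-0.002, -0.683, 0.73, 0.001]
contact_force: [-0.4, 0.1, -0.9]
finger_gap: 0.0446
grasp_force: 25.0
```

Run:
```python
from h import *
s,M=pose(); print(s['tool_pos'],s['finger_gap'],s['contact_force']); go((.6408,-.1094,.19))
c,f=cal('wrist'); im,d=viewer.get_image('wrist'); p=cloud('wrist',d,c)
q=(p.reshape(-1,3)-s['tool_pos'])@M*1e3; m=(q[:,0]>3)&(q[:,0]<30)&(abs(q[:,1])<20)&(q[:,2]<30)
k=q[m]
for z in range(-10,24,4):
    kk=k[(k[:,2]>=z)&(k[:,2]<z+4)]
    if len(kk)>10: print(z,len(kk),np.percentile(kk[:,0],98).round(1))
```

```text
[0.65274815 0.08303362 0.18623854] 0.0445925739032296 [-0.43442158  0.08462967 -0.86834901]
phi -93.9 roll 0.000 off [192.8  -1.   -3.8] t 36.4
-2 1484 21.2
2 1273 22.3
6 245 22.6
10 239 22.5
14 104 22.5
```

Call:
apply_moves(
  fingers=[1,1,1,1,1,1,1,1,1],
  offset=[
    [48.4,0.1,0],
    [48.4,0.1,0],
    [48.3,0.1,0],
    [48.3,0.1,0],
    [0,0,0],
    [0,0,40],
    [0,0,0],
    [0,0,0],
    [0,0,0],
  ],
  roll=[0,0,0,0,0,0,0,0,0],
)

```text
t: 37.55
tool_pos: [0.6415, -0.1092, 0.1501]
tool_rot: [0.001, -0.683, 0.73, -0.001]
contact_force: [0.6, 0.4, -1.0]
finger_gap: 0.0443
grasp_force: 25.0
```

Good. Now down onto the spring (target about 0.112).

Call:
apply_moves(
  fingers=[1,1,1,1,1,1,1,1,1],
  offset=[
    [0.3,0.5,12],
    [0,0,10],
    [0,0,8],
    [0,0,5],
    [0,0,2],
    [0,0,1],
    [0,0,0],
    [0,0,0],
    [0,0,0],
  ],
  roll=[0,0,0,0,0,0,0,0,0],
)

```text
t: 38.67
tool_pos: [0.6399, -0.11, 0.1117]
tool_rot: [0.0, -0.683, 0.73, -0.0]
contact_force: [-3.3, 0.4, 5.0]
finger_gap: 0.0444
grasp_force: 25.0
```

Call:
apply_moves(
  fingers=[0.1,0.1,0.1,0.1,0.1,0.1,0.1],
  offset=[
    [0,0,0],
    [0,0,0],
    [0,0,0],
    [0,0,-10],
    [0,0,-30],
    [0,0,-50],
    [0,0,0],
  ],
  roll=[0,0,0,0,0,0,0],
)

```text
t: 39.55
tool_pos: [0.643, -0.1102, 0.2068]
tool_rot: [0.004, -0.683, 0.73, -0.004]
contact_force: [-0.0, -0.1, -0.1]
finger_gap: 0.0783
grasp_force: 0.0
```

Call:
apply_moves(
  fingers=[0.1,0.1,0.1,0.1,0.1,0.1,0.1,0.1,0.1],
  offset=[
    [-53.5,1.3,0],
    [-53.5,1.3,0],
    [-53.5,1.3,0],
    [-53.5,1.3,0],
    [-53.5,1.3,0],
    [0,0,35],
    [0,0,35],
    [0,0,0],
    [0,0,0],
  ],
  roll=[0,0,0,0,0,0,0,0,0],
)

```text
t: 40.67
tool_pos: [0.6524, 0.1575, 0.132]
tool_rot: [0.001, -0.683, 0.73, -0.001]
contact_force: [0.3, 0.3, 0.7]
finger_gap: 0.0782
grasp_force: 0.0
```

Run:
```python
from h import *
c,f=cal('wrist'); im,d=save('wrist','w10.png'); p=cloud('wrist',d,c)
ringp(p,d,(.651,.157),.035,.012,.022,'cap w')
im,d=save('top','t4.png'); p=cloud('top',d)
ringp(p,d,(.64,-.11),.03,.1,.106,'thread');ringp(p,d,(.64,-.111),.03,.1,.116,'cap on');
im,d=save('side','s4.png'); p=cloud('side',d)
for q in [(.677,.232),(.652,.157)]: ringp(p,d,q,.035,.011,.025,'cap s')
go((.6512,.1573,.019))
```

```text
cap w 2296 mean [649.3 157.2  16.8] circ [649.4 158.2] 22.9 zmax 19.1
thread 35 mean [ 639.7 -107.   104.2] circ [ 640.8 -107.9] 22.8 zmax 106.0
cap on 235 mean [ 640.  -108.5  109.3] circ [ 640.4 -107.8] 23.0 zmax 116.0
cap s 286 mean [676.6 234.1  15. ] circ [677.5 232.6] 24.2 zmax 19.9
cap s 250 mean [651.6 159.5  15.1] circ [651.1 157.8] 24.1 zmax 19.5
phi -93.8 roll 0.000 off [  0.4   1.2 113.6] t 40.8
```

Call:
apply_moves(
  fingers=[0.1,0.1,0.1,0.1,1,1,1,1,1,1],
  offset=[
    [-0.4,1.5,42],
    [0,0,42],
    [0,0,28],
    [0,0,0],
    [0,0,0],
    [0,0,0],
    [0,0,0],
    [0,0,0],
    [0,0,0],
    [0,0,0],
  ],
  roll=[0,0,0,0,0,0,0,0,0,0],
)

```text
t: 42.08
tool_pos: [0.65, 0.1579, 0.0188]
tool_rot: [0.0, -0.683, 0.73, -0.0]
contact_force: [-0.5, -0.5, 0.9]
finger_gap: 0.0451
grasp_force: 25.0
```

Run:
```python
from h import *
s,M=pose(); print(s['tool_pos'],s['finger_gap'],s['contact_force'],s['grasp_force']); go((.634,-.1992,.17))
```

```text
[0.65002827 0.1579451  0.01877309] 0.045146650079926846 [-0.49617777 -0.45769011  0.89652569] 25.000040223821998
phi -93.8 roll 0.000 off [ 357.4   -7.9 -151.2] t 42.1
```

Call:
apply_moves(
  fingers=[1,1,1,1,1],
  offset=[
    [0,0,-20],
    [0,0,-50],
    [0,0,-50],
    [0,0,-50],
    [0,0,0],
  ],
  roll=[0,0,0,0,0],
)

```text
t: 42.7
tool_pos: [0.6523, 0.1588, 0.1941]
tool_rot: [0.005, -0.683, 0.73, -0.002]
contact_force: [-0.2, 0.6, -1.8]
finger_gap: 0.0453
grasp_force: 25.0
```

Call:
apply_moves(
  fingers=[1,1,1,1,1,1,1,1,1,1,1,1],
  offset=[
    [59.6,-1.3,0],
    [59.6,-1.3,0],
    [59.6,-1.3,0],
    [59.6,-1.3,0],
    [59.5,-1.3,0],
    [59.5,-1.4,0],
    [0,0,0],
    [0,0,0],
    [0,0,40],
    [0,0,0],
    [0,0,0],
    [0,0,0],
  ],
  roll=[0,0,0,0,0,0,0,0,0,0,0,0],
)

```text
t: 44.2
tool_pos: [0.635, -0.1987, 0.1504]
tool_rot: [0.001, -0.683, 0.73, -0.001]
contact_force: [-0.7, 0.4, -1.3]
finger_gap: 0.0451
grasp_force: 25.0
```

Call:
apply_moves(
  fingers=[1,1,1,1,1,1,1,1,1],
  offset=[
    [0.6,0.6,12],
    [0,0,10],
    [0,0,8],
    [0,0,5],
    [0,0,2],
    [0,0,1],
    [0,0,0],
    [0,0,0],
    [0,0,0],
  ],
  roll=[0,0,0,0,0,0,0,0,0],
)

```text
t: 45.32
tool_pos: [0.6332, -0.1999, 0.1117]
tool_rot: [0.0, -0.683, 0.73, -0.0]
contact_force: [-3.0, 0.6, 5.9]
finger_gap: 0.045
grasp_force: 25.0
```

Run:
```python
from h import *
im,d=save('top','t5.png'); p=cloud('top',d)
for q in [(.677,.232),(.652,.157)]: ringp(p,d,q,.045,.011,.025,'cap t')
go((.6775,.2335,.2))
```

```text
cap t 183 mean [674.5 230.1  16.9] circ [674.9 230.6] 23.2 zmax 24.2
cap t 0
phi -93.8 roll 0.000 off [-435.4  -15.3  -88.4] t 45.4
```

Call:
apply_moves(
  fingers=[0.1,0.1,0.1,0.1,0.1,0.1,0.1],
  offset=[
    [0,0,0],
    [0,0,0],
    [0,0,0],
    [0,0,-10],
    [0,0,-30],
    [0,0,-50],
    [0,0,0],
  ],
  roll=[0,0,0,0,0,0,0],
)

```text
t: 46.25
tool_pos: [0.6361, -0.2005, 0.2069]
tool_rot: [0.003, -0.683, 0.73, -0.005]
contact_force: [-0.4, -0.3, 0.6]
finger_gap: 0.0783
grasp_force: 0.0
```

Call:
apply_moves(
  fingers=[0.1,0.1,0.1,0.1,0.1,0.1,0.1,0.1,0.1,0.1,0.1,0.1],
  offset=[
    [-54.3,-1.8,0],
    [-54.3,-1.8,0],
    [-54.3,-1.8,0],
    [-54.3,-1.8,0],
    [-54.3,-1.8,0],
    [-54.3,-1.8,0],
    [-54.3,-1.7,0],
    [-54.3,-1.7,0],
    [0,0,35],
    [0,0,35],
    [0,0,0],
    [0,0,0],
  ],
  roll=[0,0,0,0,0,0,0,0,0,0,0,0],
)

```text
t: 47.75
tool_pos: [0.6775, 0.2328, 0.1321]
tool_rot: [0.001, -0.683, 0.73, -0.001]
contact_force: [0.2, -0.6, 1.2]
finger_gap: 0.0785
grasp_force: 0.0
```

Run:
```python
from h import *
c,f=cal('wrist'); im,d=save('wrist','w11.png'); p=cloud('wrist',d,c)
ringp(p,d,(.676,.232),.045,.012,.022,'cap w')
im,d=save('top','t6.png'); p=cloud('top',d)
ringp(p,d,(.634,-.2),.03,.1,.116,'cap on1');ringp(p,d,(.64,-.11),.03,.1,.116,'cap on2')
go((.6761,.2328,.019))
```

```text
cap w 2285 mean [674.1 232.3  16.8] circ [674.1 233.3] 22.9 zmax 19.2
cap on1 241 mean [ 631.7 -201.1  108.7] circ [ 631.5 -201.8] 23.3 zmax 115.9
cap on2 241 mean [ 639.9 -108.3  109.1] circ [ 641.  -108.2] 23.1 zmax 115.6
phi -93.8 roll 0.000 off [  0.3   1.5 113.9] t 47.9
```

Call:
apply_moves(
  fingers=[0.1,0.1,0.1,0.1,1,1,1,1,1,1],
  offset=[
    [-0.2,1.9,42],
    [0,0,42],
    [0,0,28],
    [0,0,0],
    [0,0,0],
    [0,0,0],
    [0,0,0],
    [0,0,0],
    [0,0,0],
    [0,0,0],
  ],
  roll=[0,0,0,0,0,0,0,0,0,0],
)

```text
t: 49.1
tool_pos: [0.6748, 0.233, 0.0188]
tool_rot: [0.0, -0.683, 0.73, -0.0]
contact_force: [-0.2, -0.2, 1.2]
finger_gap: 0.0445
grasp_force: 25.0
```

Call:
apply_moves(
  fingers=[1,1,1,1,1],
  offset=[
    [0,0,-20],
    [0,0,-50],
    [0,0,-50],
    [0,0,-50],
    [0,0,0],
  ],
  roll=[0,0,0,0,0],
)

```text
t: 49.72
tool_pos: [0.6772, 0.2341, 0.1965]
tool_rot: [0.006, -0.683, 0.73, -0.002]
contact_force: [0.0, -0.3, -0.8]
finger_gap: 0.0449
grasp_force: 25.0
```

Call:
apply_moves(
  fingers=[1,1,1,1,1,1,1,1,1,1,1,1],
  offset=[
    [58.3,1.4,0],
    [58.3,1.4,0],
    [58.3,1.4,0],
    [58.3,1.4,0],
    [58.3,1.4,0],
    [58.2,1.4,0],
    [58.2,1.4,0],
    [58.2,1.4,0],
    [58.2,1.4,0],
    [0,0,0],
    [0,0,0],
    [0,0,0],
  ],
  roll=[0,0,0,0,0,0,0,0,0,0,0,0],
)

```text
t: 51.22
tool_pos: [0.6272, -0.2878, 0.1886]
tool_rot: [0.0, -0.684, 0.73, 0.0]
contact_force: [0.2, 1.0, -0.8]
finger_gap: 0.0446
grasp_force: 25.0
```

Call:
apply_moves(
  fingers=[1,1,1,1,1],
  offset=[
    [0,0,20],
    [0,0,20],
    [0,0,0],
    [0,0,0],
    [0,0,0],
  ],
  roll=[0,0,0,0,0],
)

```text
t: 51.85
tool_pos: [0.6277, -0.289, 0.15]
tool_rot: [0.001, -0.683, 0.73, -0.001]
contact_force: [0.3, 0.1, -0.6]
finger_gap: 0.0448
grasp_force: 25.0
```

Call:
apply_moves(
  fingers=[1,1,1,1,1,1,1,1,1],
  offset=[
    [0.2,0,12],
    [0,0,10],
    [0,0,8],
    [0,0,5],
    [0,0,2],
    [0,0,1],
    [0,0,0],
    [0,0,0],
    [0,0,0],
  ],
  roll=[0,0,0,0,0,0,0,0,0],
)

```text
t: 52.98
tool_pos: [0.6269, -0.2896, 0.1117]
tool_rot: [-0.0, -0.683, 0.73, -0.0]
contact_force: [-3.4, 0.7, 6.7]
finger_gap: 0.0449
grasp_force: 25.0
```

Call:
apply_moves(
  fingers=[0.1,0.1,0.1,0.1,0.1,0.1,0.1,0.1,0.1],
  offset=[
    [0,0,0],
    [0,0,0],
    [0,0,0],
    [0,0,-10],
    [0,0,-30],
    [0,0,-50],
    [0,0,0],
    [0,0,0],
    [0,0,0],
  ],
  roll=[0,0,0,0,0,0,0,0,0],
)

```text
t: 54.1
tool_pos: [0.6263, -0.2892, 0.1993]
tool_rot: [-0.001, -0.683, 0.73, 0.001]
contact_force: [-0.5, -0.8, 0.1]
finger_gap: 0.0785
grasp_force: 0.0
```

Run:
```python
from h import *
s,M=pose(); print(np.round(s['joint_positions'],3),s['tool_pos'])
im,d=save('side','s7.png'); p=cloud('side',d)
for q in [(.63,-.287),(.636,-.197),(.642,-.108)]: ringp(p,d,q,.03,.098,.106,'cap side');
im,d=viewer.get_image('wrist'); p=cloud('wrist',d); ringp(p,d,(.628,-.289),.03,.1,.115,'cap0 wrist')
# tub & tray
r=viewer.outline_of('top','tub')[0]['pixels'] if 0 else None
im,d=save('top','t7.png'); p=cloud('top',d).reshape(-1,3); g=d.ravel()>0
m=g&(p[:,2]>.083)&(p[:,2]<.1)&(np.hypot(p[:,0]-.537,p[:,1]-.418)<.17)
print('tub',cv2.minAreaRect((p[m][:,:2]*1000).astype(np.float32)))
m=g&(p[:,2]>.085)&(p[:,2]<.1)&(abs(p[:,0]-.491)<.03)&(abs(p[:,1]-.125)<.09)
print('handle',cv2.minAreaRect((p[m][:,:2]*1000).astype(np.float32)),p[m].mean(0))
m=g&(p[:,2]>.02)&(p[:,2]<.04)&(abs(p[:,0]-.491)<.13)&(abs(p[:,1]-.125)<.1)
print('walls',cv2.minAreaRect((p[m][:,:2]*1000).astype(np.float32)))
```

```text
[-0.199  0.523  0.131 -0.    -1.181  0.132] [ 0.62631204 -0.2892153   0.19933121]
cap side 67 mean [ 627.1 -280.7  103. ] circ [ 628.7 -286.9] 22.4 zmax 106.0
cap side 71 mean [ 631.8 -190.2  102.7] circ [ 635.1 -199.4] 25.7 zmax 106.0
cap side 72 mean [640.5 -96.1 103. ] circ [ 645.2 -105.9] 25.3 zmax 106.0
cap0 wrist 3288 mean [ 625.4 -290.7  109.2] circ [ 625.4 -289.5] 22.9 zmax 112.3
tub ((551.5792846679688, 426.7622375488281), (242.6639404296875, 246.3635711669922), 86.76364135742188)
handle ((490.8842468261719, 124.45405578613281), (15.25549030303955, 134.17855834960938), 0.5984470248222351) [0.49094781 0.12481708 0.0936891 ]
walls ((487.06988525390625, 122.87208557128906), (190.12954711914062, 135.01292419433594), 0.776790201663971)
```

All three caps lie at the right height (109 mm). The tool cannot be tilted directly, so I test in free air, above the clear table, how poses beyond reach are handled.

Call:
apply_moves(
  fingers=[0,0,0,0,0,0,0,0,0,0],
  offset=[
    [-50.4,-7.2,-15],
    [-50.4,-7.2,-15],
    [-50.4,-7.2,-15],
    [-50.4,-7.2,-15],
    [-50.4,-7.2,-15],
    [-50.4,-7.2,-15],
    [-50.4,-7.2,-10],
    [0,-50,0],
    [0,-50,0],
    [0,-50,0],
  ],
  roll=[0,0,0,0,0,0,0,0,0,0],
)

```text
t: 55.5
tool_pos: [0.8516, 0.0495, 0.3006]
tool_rot: [-0.0, -0.683, 0.73, -0.0]
contact_force: [2.3, 1.2, 0.3]
finger_gap: 0.0871
grasp_force: 0.0
```

Call:
apply_moves(
  fingers=[0,0,0,0,0],
  offset=[
    [0,-30,0],
    [0,-30,0],
    [0,-30,0],
    [0,0,0],
    [0,0,0],
  ],
  roll=[0,0,0,0,0],
)

```text
t: 56.12
tool_pos: [0.911, 0.0417, 0.2917]
tool_rot: [0.011, -0.683, 0.73, -0.01]
contact_force: [-0.1, 1.1, 0.4]
finger_gap: 0.0868
grasp_force: 0.0
```

Run:
```python
from h import *
s,M=pose(); print(np.round(s['joint_positions'],3),s['tool_pos'],s['tool_rot'])
```

```text
[ 0.224  1.061  1.408  0.007 -1.889 -0.289] [0.91099211 0.04165697 0.29169021] [ 0.0107488  -0.68290027  0.73036407 -0.01000108]
```

Call:
apply_moves(
  fingers=[0,0,0,0,0,0,0,0],
  offset=[
    [0,-60,0],
    [0,-60,0],
    [0,-60,0],
    [0,-60,0],
    [0,-60,0],
    [0,-60,0],
    [0,0,0],
    [0,0,0],
  ],
  roll=[0,0,0,0,0,0,0,0],
)

```text
t: 57.12
tool_pos: [1.0056, 0.0119, 0.2274]
tool_rot: [0.088, -0.678, 0.725, -0.087]
contact_force: [0.3, -0.8, 0.5]
finger_gap: 0.0872
grasp_force: 0.0
```

Run:
```python
from h import *
s,M=pose(); print(np.round(s['joint_positions'],3),s['tool_pos'],s['tool_rot'])
```

```text
[ 0.186  1.149  1.408  0.052 -1.587 -0.246] [1.00563552 0.01189554 0.22736263] [ 0.08813653 -0.67780045  0.72476297 -0.08681676]
```

It does tilt: 14° now. I check whether the tilt stays on the way back.

Call:
apply_moves(
  fingers=[0,0,0,0,0],
  offset=[
    [0,50,0],
    [0,50,0],
    [0,50,0],
    [0,0,0],
    [0,0,0],
  ],
  roll=[0,0,0,0,0],
)

```text
t: 57.75
tool_pos: [0.9063, 0.0217, 0.204]
tool_rot: [0.089, -0.678, 0.725, -0.088]
contact_force: [1.1, -0.3, 0.9]
finger_gap: 0.0868
grasp_force: 0.0
```

Run:
```python
from h import *
s,M=pose(); print(np.round(s['joint_positions'],3),s['tool_pos'],s['tool_rot'])
print(M.round(3).tolist())
```

```text
[ 0.221  0.795  0.598  0.068 -1.13  -0.309] [0.90625351 0.02169342 0.20398985] [ 0.0893605  -0.6775781   0.72462264 -0.08845706]
[[-0.066, -0.966, 0.249], [-0.998, 0.066, -0.007], [-0.01, -0.249, -0.968]]
```

The tilt is kept, so I can build it up or remove it at the reach limits. Rolling about the tilted tool axis then turns the tray from lip-up to lip-down right over the tub. I check that the inner limit removes tilt.

```bash
cat >> h.py <<'E'
def go3(tgt):
    s,M=pose(); d=(np.array(tgt)-s['tool_pos'])*1e3
    print('off',(M.T@d).round(1),'dist',np.linalg.norm(d).round(),'tilt',np.degrees(np.arccos(-M[2,2])).round(1),'z',M[:,2].round(3),'x',M[:,0].round(3),'pos',s['tool_pos'].round(4),'j',np.round(s['joint_positions'],2),'t',round(s['t'],1))
def dirs(v):
    s,M=pose(); print('world dir',v,'-> tool',(M.T@np.array(v,float)).round(3))
E
python3 - <<'E'
from h import *
go3((.42,.1,.34)); dirs((-1,0,0))
E
```

```text
off [ -47.4  441.1 -253.5] dist 511.0 tilt 14.4 z [ 0.249 -0.007 -0.968] x [-0.066 -0.998 -0.01 ] pos [0.9063 0.0217 0.204 ] j [ 0.22  0.8   0.6   0.07 -1.13 -0.31] t 57.8
world dir (-1, 0, 0) -> tool [ 0.066  0.966 -0.249]
```

Call:
apply_moves(
  fingers=[0,0,0,0,0,0,0,0,0],
  offset=[
    [-5.3,49,-28.2],
    [-5.3,49,-28.2],
    [-5.3,49,-28.2],
    [-5.3,49,-28.2],
    [-5.3,49,-28.2],
    [-5.3,49,-28.2],
    [-5.3,49,-28.2],
    [-5.3,49,-28.2],
    [-5.3,49,-28.2],
  ],
  roll=[0,0,0,0,0,0,0,0,0],
)

```text
t: 58.88
tool_pos: [0.421, 0.1024, 0.3441]
tool_rot: [0.091, -0.677, 0.725, -0.087]
contact_force: [0.2, 2.0, 0.5]
finger_gap: 0.0871
grasp_force: 0.0
```

Call:
apply_moves(
  fingers=[0,0,0,0,0,0],
  offset=[
    [2.6,38.6,-10],
    [2.6,38.6,-10],
    [2.6,38.6,-10],
    [2.6,38.6,-10],
    [0,0,0],
    [0,0,0],
  ],
  roll=[0,0,0,0,0,0],
)

```text
t: 59.62
tool_pos: [0.2603, 0.1025, 0.3431]
tool_rot: [0.089, -0.678, 0.725, -0.085]
contact_force: [0.6, -0.3, 0.3]
finger_gap: 0.0873
grasp_force: 0.0
```

Run:
```python
from h import *
go3((.42,.1,.34)); dirs((-1,0,0))
```

```text
off [  -8.  -153.9   42.1] dist 160.0 tilt 14.1 z [ 0.244 -0.002 -0.97 ] x [-0.066 -0.998 -0.015] pos [0.2603 0.1025 0.3431] j [ 1.3  -0.5  -0.67  0.24 -1.35 -1.42] t 59.6
world dir (-1, 0, 0) -> tool [ 0.066  0.967 -0.244]
```

Run:
```python
from h import *
go3((.40,-.16,.34)); dirs((-1,0,0)); dirs((0,0,-1))
```

```text
off [ 252.8 -152.1   37.7] dist 297.0 tilt 14.1 z [ 0.244 -0.002 -0.97 ] x [-0.066 -0.998 -0.015] pos [0.2603 0.1025 0.3431] j [ 1.3  -0.5  -0.67  0.24 -1.35 -1.42] t 59.6
world dir (-1, 0, 0) -> tool [ 0.066  0.967 -0.244]
world dir (0, 0, -1) -> tool [0.015 0.244 0.97 ]
```

Call:
apply_moves(
  fingers=[0,0,0,0,0,0,0,0,0,0,0,0],
  offset=[
    [31.6,-19,4.7],
    [31.6,-19,4.7],
    [31.6,-19,4.7],
    [31.6,-19,4.7],
    [31.6,-19,4.7],
    [31.6,-19,4.7],
    [31.6,-19,4.7],
    [31.6,-19,4.7],
    [0.7,11.6,46.1],
    [0.7,11.6,46.1],
    [0.7,11.6,46.1],
    [0.7,11.6,46.1],
  ],
  roll=[0,0,0,0,0,0,0,0,0,0,0,0],
)

```text
t: 61.12
tool_pos: [0.4, -0.1667, 0.1472]
tool_rot: [0.087, -0.675, 0.727, -0.087]
contact_force: [1.2, 0.7, -0.8]
finger_gap: 0.0874
grasp_force: 0.0
```

Call:
apply_moves(
  fingers=[0,0,0,0,0,0],
  offset=[
    [2.6,38.7,-9.8],
    [2.6,38.7,-9.8],
    [2.6,38.7,-9.8],
    [2.6,38.7,-9.8],
    [0,0,0],
    [0,0,0],
  ],
  roll=[0,0,0,0,0,0],
)

```text
t: 61.88
tool_pos: [0.2402, -0.1645, 0.1497]
tool_rot: [0.087, -0.676, 0.726, -0.087]
contact_force: [0.3, 0.4, 0.4]
finger_gap: 0.0868
grasp_force: 0.0
```

Run:
```python
from h import *
go3((.40,-.16,.15)); dirs((-1,0,0)); dirs((0,0,-1))
```

```text
off [ -15.8 -154.3   38.8] dist 160.0 tilt 14.2 z [ 0.244 -0.009 -0.97 ] x [-0.071 -0.997 -0.008] pos [ 0.2402 -0.1645  0.1497] j [-0.01 -0.27 -0.98  0.01 -0.61 -0.07] t 61.9
world dir (-1, 0, 0) -> tool [ 0.071  0.967 -0.244]
world dir (0, 0, -1) -> tool [0.008 0.244 0.97 ]
```

Call:
apply_moves(
  fingers=[0,0,0,0,0,0],
  offset=[
    [2,29,-7],
    [2,29,-7],
    [2,29,-7],
    [2,29,-7],
    [0,0,0],
    [0,0,0],
  ],
  roll=[0,0,0,0,0,0],
)

```text
t: 62.62
tool_pos: [0.1207, -0.1667, 0.1508]
tool_rot: [0.088, -0.677, 0.725, -0.085]
contact_force: [-0.1, 0.1, 0.2]
finger_gap: 0.087
grasp_force: 0.0
```

Run:
```python
from h import *
go3((.40,-.16,.15)); dirs((-1,0,0)); dirs((0,0,-1))
```

```text
off [ -25.4 -269.6   68.5] dist 279.0 tilt 14.0 z [ 0.243 -0.005 -0.97 ] x [-0.067 -0.998 -0.012] pos [ 0.1207 -0.1667  0.1508] j [-0.1  -0.56 -1.07 -0.02 -0.82  0.04] t 62.6
world dir (-1, 0, 0) -> tool [ 0.067  0.968 -0.243]
world dir (0, 0, -1) -> tool [0.012 0.242 0.97 ]
```

Inner-limit pushing gets too near the base, so I'm dropping it. New plan that needs no un-tilting:
1. Turn the tray 90° on the bench so the lip faces the tub, with the handle along x.
2. Tilt the tool to about 57° outward.
3. Grip the handle from the robot side and roll about the tool axis over the tub to pour.

Run:
```python
from h import *
s,M=pose()
go3((.36,-.12,.22)); print(M.T@np.array([.492-.36,.126+.12,0])*1e3)
```

```text
off [ -63.5 -245.2   -9.3] dist 253.0 tilt 14.0 z [ 0.243 -0.005 -0.97 ] x [-0.067 -0.998 -0.012] pos [ 0.1207 -0.1667  0.1508] j [-0.1  -0.56 -1.07 -0.02 -0.82  0.04] t 62.6
[-254.29135588 -111.01952344   30.83134343]
```

Call:
apply_moves(
  fingers=[0.5,0.5,0.5,0.5,0.5,0.5,0.5,0.5,0.5,0.5,0.5,0.5],
  offset=[
    [-12.7,-49,-1.9],
    [-12.7,-49,-1.9],
    [-12.7,-49,-1.9],
    [-12.7,-49,-1.9],
    [-12.7,-49.2,-1.7],
    [-50.8,-22.2,6.2],
    [-50.8,-22.2,6.2],
    [-50.8,-22.2,6.2],
    [-50.8,-22.2,6.2],
    [-51.1,-22.2,6],
    [0,0,0],
    [0,0,0],
  ],
  roll=[0,0,0,0,0,0,0,0,0,0,0,-0.066],
)

```text
t: 64.12
tool_pos: [0.4909, 0.1282, 0.2173]
tool_rot: [-0.083, 0.703, -0.701, 0.087]
contact_force: [0.0, -0.8, -0.1]
finger_gap: 0.0436
grasp_force: 0.0
```

Run:
```python
from h import *
c,f=cal('wrist'); im,d=save('wrist','w12.png'); p=cloud('wrist',d,c).reshape(-1,3)
m=(d.ravel()>0)&(p[:,2]>.087)&(p[:,2]<.1)&(abs(p[:,0]-.491)<.03)&(abs(p[:,1]-.125)<.062)
print('handle',cv2.minAreaRect((p[m][:,:2]*1000).astype(np.float32)),p[m].mean(0),m.sum())
go3((.492,.126,.083)); s,M=pose(); print(s['finger_gap'])
```

```text
handle ((490.03192138671875, 125.21170043945312), (10.192239761352539, 123.66824340820312), 1.352553367614746) [0.48964695 0.12107803 0.09427201] 2152
off [  0.9  31.  130.9] dist 135.0 tilt 13.9 z [ 0.24  -0.005 -0.971] x [ 0.002 -1.     0.006] pos [0.4907 0.1278 0.2175] j [ 0.66  0.09 -0.55  0.22 -0.75 -0.81] t 64.2
0.04335404057448559
```

Call:
apply_moves(
  fingers=[0.5,0.5,0.5,0.5,0.5,1,1,1,1,1,1,1],
  offset=[
    [0.2,7.9,32.7],
    [0.2,7.9,32.7],
    [0.2,7.9,32.7],
    [0.2,7.9,32.7],
    [0,0,0],
    [0,0,0],
    [0,0,0],
    [0,0,0],
    [0,0,0],
    [0,0,0],
    [0,0,0],
    [0,0,0],
  ],
  roll=[0,0,0,0,0,0,0,0,0,0,0,0],
  grip_force=8,
)

```text
t: 65.68
tool_pos: [0.4916, 0.126, 0.0852]
tool_rot: [0.086, -0.701, 0.702, -0.088]
contact_force: [-4.2, 1.0, 5.4]
finger_gap: 0.013
grasp_force: 7.7
```

Call:
apply_moves(
  fingers=[1,1,1,1,1,1,1,1,1,1,1,1],
  offset=[
    [0,0,0],
    [0,0,0],
    [0,0,0],
    [0,0,0],
    [0,0,0],
    [0,0,0],
    [0,0,0],
    [0,0,0],
    [0,0,0],
    [0,0,0],
    [0,0,0],
    [0,0,0],
  ],
  roll=[0.131,0.131,0.131,0.131,0.131,0.131,0.131,0.131,0.131,0.131,0.131,0.131],
)

```text
t: 67.18
tool_pos: [0.491, 0.1255, 0.0842]
tool_rot: [0.122, 0.003, 0.993, -0.002]
contact_force: [0.0, -0.1, 1.2]
finger_gap: 0.0105
grasp_force: 8.0
```

Call:
apply_moves(
  fingers=[1,0.5,0.5,0.5,0.5,0.5,0.5],
  offset=[
    [0,0,0],
    [0,0,0],
    [0,0,0],
    [0,0,0],
    [0,0,0],
    [0,0,-50],
    [0,0,-50],
  ],
  roll=[0,0,0,0,0,0,0],
)

```text
t: 68.05
tool_pos: [0.4665, 0.1262, 0.1821]
tool_rot: [0.121, 0.001, 0.993, -0.002]
contact_force: [2.0, 1.5, 0.1]
finger_gap: 0.0435
grasp_force: 0.0
```

Run:
```python
from h import *
save('side','s8.png'); go3((.62,.05,.36)); dirs((1,0,0)); dirs((0,0,1))
```

```text
off [-189.3  -77.6 -127.4] dist 241.0 tilt 14.6 z [ 0.251  0.003 -0.968] x [-0.968  0.001 -0.251] pos [0.4688 0.1282 0.1894] j [ 0.69  0.08 -0.66  0.26 -0.65 -2.46] t 68.1
world dir (1, 0, 0) -> tool [-0.968  0.001  0.251]
world dir (0, 0, 1) -> tool [-0.251  0.003 -0.968]
```

View pics/s8.png

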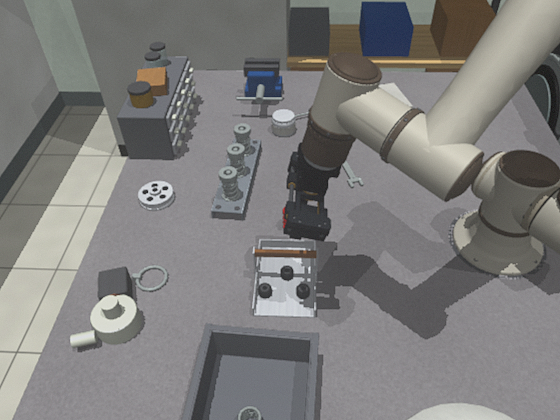

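The side view shows the tray turned, lip towards the tub (image down), with three buffers on it at (287,271), (265,290) and (302,290). The caps are on and the old spring is in the tub at (248,413). Now I build up tilt at the outer limit.

Call:
apply_moves(
  fingers=[0.5,0.5,0.5,0.5,0.5,0.5,0.5,0.5,0.5,0.5,0.5,0.5],
  offset=[
    [-47.3,-19.4,-31.9],
    [-47.3,-19.4,-31.9],
    [-47.3,-19.4,-31.9],
    [-47.3,-19.4,-31.9],
    [-58,0,15],
    [-58,0,15],
    [-58,0,15],
    [-58,0,15],
    [-58,0,15],
    [-58,0,15],
    [-58,0,15],
    [-58,0,15],
  ],
  roll=[0,0,0,0,0,0,0,0,0,0,0,0],
)

```text
t: 69.6
tool_pos: [0.9915, 0.0451, 0.3023]
tool_rot: [0.152, 0.001, 0.988, -0.003]
contact_force: [1.0, 0.7, -0.8]
finger_gap: 0.0435
grasp_force: 0.0
```

Call:
apply_moves(
  fingers=[0.5,0.5,0.5,0.5,0.5,0.5,0.5,0.5,0.5,0.5,0.5,0.5],
  offset=[
    [-60,0,10],
    [-60,0,10],
    [-60,0,10],
    [-60,0,10],
    [-60,0,10],
    [-60,0,10],
    [-60,0,10],
    [-60,0,10],
    [-60,0,10],
    [-60,0,10],
    [-60,0,10],
    [-60,0,10],
  ],
  roll=[0,0,0,0,0,0,0,0,0,0,0,0],
)

```text
t: 71.1
tool_pos: [1.1234, 0.027, 0.3466]
tool_rot: [0.382, 0.002, 0.924, -0.008]
contact_force: [-0.3, 0.4, 0.1]
finger_gap: 0.0436
grasp_force: 0.0
```

Run:
```python
from h import *
go3((.5,.05,.3)); dirs((1,0,0)); dirs((0,0,1))
```

```text
off [ 474.    18.  -407.8] dist 626.0 tilt 45.0 z [ 0.707 -0.015 -0.708] x [-0.708 -0.002 -0.707] pos [1.1234 0.027  0.3466] j [ 0.21  1.12  1.41  0.18 -1.09 -1.8 ] t 71.1
world dir (1, 0, 0) -> tool [-0.708  0.009  0.707]
world dir (0, 0, 1) -> tool [-0.707 -0.013 -0.708]
```

Call:
apply_moves(
  fingers=[0.5,0.5,0.5,0.5,0.5,0.5,0.5],
  offset=[
    [-60,0,10],
    [-60,0,10],
    [-60,0,10],
    [-60,0,10],
    [-60,0,10],
    [-60,0,10],
    [0,0,0],
  ],
  roll=[0,0,0,0,0,0,0],
)

```text
t: 71.97
tool_pos: [1.1326, 0.0225, 0.4609]
tool_rot: [0.479, 0.003, 0.878, -0.012]
contact_force: [0.8, -0.0, 0.6]
finger_gap: 0.0433
grasp_force: 0.0
```

Run:
```python
from h import *
go3((.47,.126,.25)); 
im,d=save('top','t8.png'); p=cloud('top',d).reshape(-1,3); g=d.ravel()>0
m=g&(p[:,2]>.087)&(p[:,2]<.1)&(abs(p[:,0]-.491)<.08)&(abs(p[:,1]-.125)<.03)
print('handle',cv2.minAreaRect((p[m][:,:2]*1000).astype(np.float32)),p[m].mean(0),m.sum())
m=g&(p[:,2]>.08)&(p[:,2]<.1)&(abs(p[:,0]-.54)<.13)&(abs(p[:,1]-.418)<.13)
print('tub',cv2.minAreaRect((p[m][:,:2]*1000).astype(np.float32)))
```

```text
off [ 534.9   96.7 -445.7] dist 703.0 tilt 57.3 z [ 0.841 -0.023 -0.54 ] x [-0.541 -0.006 -0.841] pos [1.1326 0.0225 0.4609] j [ 0.21  1.06  1.41  0.24 -0.95 -1.82] t 72.0
handle ((433.0325927734375, 122.8471450805664), (15.418917655944824, 17.71525001525879), 89.47017669677734) [0.43224047 0.12221125 0.09398252] 35
tub ((546.8328857421875, 429.906494140625), (247.75396728515625, 236.572998046875), 86.70989990234375)
```

```bash
cat > fk.py <<'E'
import numpy as np
from scipy.optimize import least_squares
# x,y,z,tilt,j2,j3,j5
D=np.array([(.2771,.5596,.2386,0,.3855,.0068,-1.194),(.6263,-.2892,.1993,0,.523,.131,-1.181),(.911,.0417,.2917,1.7,1.061,1.408,-1.889),
(1.0056,.0119,.2274,14.2,1.149,1.408,-1.587),(.9063,.0217,.204,14.4,.795,.598,-1.13),(.2402,-.1645,.1497,14.2,-.27,-.98,-.61),(.1207,-.1667,.1508,14.,-.56,-1.07,-.82),(1.1326,.0225,.4609,57.3,1.06,1.41,-.95),(1.1234,.027,.3466,45,1.12,1.41,-1.09)])
rr=np.sqrt(np.hypot(D[:,0],D[:,1])**2-.161**2); th=np.radians(D[:,3])
def f(p,j2,j3,th):
    h,L1,L2,e,Lt,a=p; b=j2-j3
    return a+L1*np.sin(j2)+L2*np.cos(b)+e*np.sin(b)+Lt*np.sin(th), h+L1*np.cos(j2)-L2*np.sin(b)+e*np.cos(b)-Lt*np.cos(th)
def res(p):
    r,z=f(p,D[:,4],D[:,5],th); return np.r_[r-rr,z-D[:,2]]
s=least_squares(res,[.3,.4,.4,0,.25,0])
if __name__=='__main__':
    print(s.x.round(3),(s.fun*1e3).round(0))
    for x,y,z,t in [(.48,.126,.085,57),(.48,.126,.25,57),(.55,.126,.085,57),(.54,.37,.25,57),(.54,.30,.25,57),(.60,.126,.085,57)]:
        # tilt in +x world; wrist = tcp - Lt*z
        w=np.array([x,y,z])-s.x[4]*np.array([np.sin(np.radians(t)),0,-np.cos(np.radians(t))])
        R=np.sqrt(max(np.hypot(w[0],w[1])**2-.161**2,0))
        q=least_squares(lambda q:np.array(f(s.x,q[0],q[1],np.radians(0)))-[R,w[2]-s.x[4]],[0,0],bounds=([-1.21,-1.07],[2.06,1.41]))
        print((x,y,z,t),'wrist',w.round(3),R.round(3),q.x.round(2),(q.fun*1e3).round(0))
E
python3 fk.py
```

```text
[ 0.154  0.575  0.444  0.021  0.3   -0.033] [  0.   2. -10.  -4.  -1.  -5.   4.   9.   4.   4.   3.  14.   6.  -3.
  -5.   2. -15.  -6.]
(0.48, 0.126, 0.085, 57) wrist [0.228 0.126 0.248] 0.205 [ 0.33 -1.07] [44. 17.]
(0.48, 0.126, 0.25, 57) wrist [0.228 0.126 0.413] 0.205 [-0.14 -0.96] [0. 0.]
(0.55, 0.126, 0.085, 57) wrist [0.298 0.126 0.248] 0.281 [ 0.4  -1.02] [0. 0.]
(0.54, 0.37, 0.25, 57) wrist [0.288 0.37  0.413] 0.441 [ 0.25 -0.53] [0. 0.]
(0.54, 0.3, 0.25, 57) wrist [0.288 0.3   0.413] 0.384 [ 0.17 -0.65] [0. 0.]
(0.6, 0.126, 0.085, 57) wrist [0.348 0.126 0.248] 0.334 [ 0.44 -0.9 ] [0. 0.]
```

Run:
```python
from h import *
go3((.535,.126,.25));
```

```text
off [ 499.3   97.6 -391.1] dist 642.0 tilt 57.2 z [ 0.84  -0.022 -0.542] x [-0.543 -0.006 -0.84 ] pos [1.1328 0.0227 0.4589] j [ 0.21  1.06  1.41  0.24 -0.95 -1.82] t 72.0
```

Call:
apply_moves(
  fingers=[0.5,0.5,0.5,0.5,0.5,0.5,0.5,0.5,0.5,0.5,0.5,0.5],
  offset=[
    [45.4,8.9,-35.6],
    [45.4,8.9,-35.6],
    [45.4,8.9,-35.6],
    [45.4,8.9,-35.6],
    [45.4,8.9,-35.6],
    [45.4,8.9,-35.6],
    [45.4,8.9,-35.6],
    [45.4,8.9,-35.6],
    [45.4,8.9,-35.6],
    [45.4,8.9,-35.5],
    [45.3,8.6,-35.1],
    [0,0,0],
  ],
  roll=[0,0,0,0,0,0,0,0,0,0,0,0],
)

```text
t: 73.53
tool_pos: [0.7288, 0.0591, 0.4026]
tool_rot: [0.431, -0.0, 0.902, -0.013]
contact_force: [-0.2, -0.1, 0.2]
finger_gap: 0.0438
grasp_force: 0.0
```

Run:
```python
from h import *
go3((.535,.1257,.092)); dirs((1,0,0)); dirs((0,0,-1)); dirs((0,1,0))
c,f=cal('wrist'); im,d=save('wrist','w13.png'); p=cloud('wrist',d,c).reshape(-1,3)
m=(d.ravel()>0)&(p[:,2]>.085)&(p[:,2]<.103)&(abs(p[:,0]-.491)<.058)&(abs(p[:,1]-.125)<.03)
print('handle',cv2.minAreaRect((p[m][:,:2]*1000).astype(np.float32)),p[m].mean(0),m.sum())
```

```text
off [362.6  71.8  42.4] dist 372.0 tilt 51.1 z [ 0.778 -0.023 -0.627] x [-0.628 -0.011 -0.778] pos [0.7288 0.0591 0.4026] j [ 0.17  0.14 -0.53  1.43 -0.16 -3.1 ] t 73.5
world dir (1, 0, 0) -> tool [-0.628  0.011  0.778]
world dir (0, 0, -1) -> tool [0.778 0.023 0.627]
world dir (0, 1, 0) -> tool [-0.011  1.    -0.023]
handle ((0.0, 0.0), (0.0, 0.0), 0.0) [nan nan nan] 0<stdin>:5: RuntimeWarning: Mean of empty slice.
  ret = um.true_divide(
```

The wrist range (j5, j6) blocks an outward tilt this close in. I check whether pushing further inward takes the tilt out again.

Call:
apply_moves(
  fingers=[0.5,0.5,0.5,0.5,0.5,0.5,0.5,0.5],
  offset=[
    [43.9,0,-22.5],
    [43.9,0,-22.5],
    [43.9,0,-22.5],
    [43.9,0,-22.5],
    [43.9,0,-22.5],
    [43.9,0,-22.5],
    [43.9,0,-22.5],
    [0,0,0],
  ],
  roll=[0,0,0,0,0,0,0,0],
)

```text
t: 74.58
tool_pos: [0.4272, 0.0496, 0.3343]
tool_rot: [0.396, -0.01, 0.918, -0.001]
contact_force: [0.6, 0.4, 1.6]
finger_gap: 0.0431
grasp_force: 0.0
```

Run:
```python
from h import *
go3((.535,.1257,.25)); dirs((-1,0,0)); dirs((0,0,-1)); dirs((0,1,0))
```

```text
off [-14.2  75.1 136.7] dist 157.0 tilt 46.7 z [ 0.727  0.006 -0.686] x [-0.686 -0.02  -0.727] pos [0.4272 0.0496 0.3343] j [ 0.45 -0.37 -1.07  1.24 -0.34 -3.1 ] t 74.6
world dir (-1, 0, 0) -> tool [ 0.686  0.018 -0.727]
world dir (0, 0, -1) -> tool [0.727 0.011 0.686]
world dir (0, 1, 0) -> tool [-0.02   1.     0.006]
```

Call:
apply_moves(
  fingers=[0.5,0.5,0.5,0.5,0.5],
  offset=[
    [22,0.3,20.5],
    [22,0.3,20.5],
    [22,0.3,20.5],
    [22,0.3,20.5],
    [0,0,0],
  ],
  roll=[0,0,0,0,0],
)

```text
t: 75.2
tool_pos: [0.4477, 0.0468, 0.2888]
tool_rot: [0.352, -0.008, 0.936, -0.005]
contact_force: [-0.6, 0.4, 0.2]
finger_gap: 0.0434
grasp_force: 0.0
```

Run:
```python
from h import *
go3((.535,.1257,.25)); dirs((-1,0,0)); dirs((0,0,-1)); dirs((0,1,0))
```

```text
off [-41.5  78.5  86.4] dist 124.0 tilt 41.2 z [ 0.659 -0.004 -0.752] x [-0.752 -0.018 -0.659] pos [0.4477 0.0468 0.2888] j [ 0.37 -0.26 -1.07  1.27 -0.25 -3.1 ] t 75.2
world dir (-1, 0, 0) -> tool [ 0.752  0.011 -0.659]
world dir (0, 0, -1) -> tool [0.659 0.014 0.752]
world dir (0, 1, 0) -> tool [-0.018  1.    -0.004]
```

Call:
apply_moves(
  fingers=[0.5,0.5,0.5,0.5,0.5,0.5,0.5],
  offset=[
    [55,0,-20],
    [55,0,-20],
    [55,0,-20],
    [55,0,-20],
    [55,0,-20],
    [55,0,-20],
    [0,0,0],
  ],
  roll=[0,0,0,0,0,0,0],
)

```text
t: 76.08
tool_pos: [0.2934, 0.0123, 0.2883]
tool_rot: [0.287, -0.025, 0.958, 0.008]
contact_force: [0.8, 0.3, 0.6]
finger_gap: 0.0431
grasp_force: 0.0
```

Run:
```python
from h import *
go3((.491,.1257,.25)); dirs((-1,0,0)); dirs((0,0,-1)); dirs((0,1,0))
```

```text
off [-148.6  103.1  143.8] dist 231.0 tilt 33.4 z [ 0.549  0.029 -0.835] x [-0.834 -0.043 -0.55 ] pos [0.2934 0.0123 0.2883] j [ 1.38 -0.79 -1.07  0.61 -1.2  -3.1 ] t 76.1
world dir (-1, 0, 0) -> tool [ 0.834  0.051 -0.549]
world dir (0, 0, -1) -> tool [ 0.55  -0.     0.835]
world dir (0, 1, 0) -> tool [-0.043  0.999  0.029]
```

Call:
apply_moves(
  fingers=[0.5,0.5,0.5,0.5,0.5,0.5,0.5],
  offset=[
    [22,0,33],
    [22,0,33],
    [22,0,33],
    [22,0,33],
    [22,0,33],
    [0,0,0],
    [0,0,0],
  ],
  roll=[0,0,0,0,0,0,0],
)

```text
t: 76.95
tool_pos: [0.2743, 0.0196, 0.2532]
tool_rot: [0.228, -0.021, 0.974, 0.003]
contact_force: [0.7, -0.5, 0.4]
finger_gap: 0.0432
grasp_force: 0.0
```

Run:
```python
from h import *
go3((.491,.1257,.25)); dirs((-1,0,0)); dirs((0,0,-1)); dirs((0,1,0))
```

```text
off [-196.8   96.9  100.4] dist 241.0 tilt 26.3 z [ 0.443  0.015 -0.896] x [-0.896 -0.04  -0.443] pos [0.2743 0.0196 0.2532] j [ 1.4  -0.75 -1.07  0.49 -1.19 -3.1 ] t 77.0
world dir (-1, 0, 0) -> tool [ 0.896  0.042 -0.443]
world dir (0, 0, -1) -> tool [0.443 0.004 0.896]
world dir (0, 1, 0) -> tool [-0.04   0.999  0.015]
```

Pushing down at the inner limit removes tilt cleanly, so I continue.

Call:
apply_moves(
  fingers=[0.5,0.5,0.5,0.5,0.5,0.5,0.5,0.5,0.5,0.5],
  offset=[
    [24,0,40],
    [24,0,40],
    [24,0,40],
    [22,0,42],
    [22,0,42],
    [20,0,42],
    [20,0,42],
    [20,0,42],
    [0,0,0],
    [0,0,0],
  ],
  roll=[0,0,0,0,0,0,0,0,0,0],
)

```text
t: 78.2
tool_pos: [0.2357, 0.0584, 0.1911]
tool_rot: [0.121, -0.009, 0.993, -0.011]
contact_force: [-0.6, 0.7, 0.0]
finger_gap: 0.0435
grasp_force: 0.0
```

Run:
```python
from h import *
go3((.491,.1257,.25)); dirs((-1,0,0)); dirs((0,0,-1)); dirs((0,1,0)); print(fk.s.x) if 0 else 0
```

```text
off [-263.3   62.     2.7] dist 271.0 tilt 13.9 z [ 0.239 -0.019 -0.971] x [-0.971 -0.02  -0.239] pos [0.2357 0.0584 0.1911] j [ 1.41 -0.56 -1.07  0.28 -1.06 -3.1 ] t 78.2
world dir (-1, 0, 0) -> tool [ 0.971  0.015 -0.239]
world dir (0, 0, -1) -> tool [0.239 0.023 0.971]
world dir (0, 1, 0) -> tool [-0.02   1.    -0.019]
```

Call:
apply_moves(
  fingers=[0.5,0.5,0.5,0.5,0.5,0.5,0.5],
  offset=[
    [10,0,45],
    [10,0,45],
    [10,0,45],
    [8,0,45],
    [8,0,45],
    [0,0,0],
    [0,0,0],
  ],
  roll=[0,0,0,0,0,0,0],
)

```text
t: 79.08
tool_pos: [0.2417, 0.1302, 0.1245]
tool_rot: [0.072, 0.013, 0.997, -0.036]
contact_force: [-0.6, 0.1, 0.2]
finger_gap: 0.0434
grasp_force: 0.0
```

Run:
```python
from h import *
s,M=pose(); go3((.30,.1257,.25)); print((M.T@np.array([.191,0,0])*1e3).round(1),M.round(3).tolist())
print((M.T@np.array([0,0,.166])*1e3).round(1))
```

```text
off [ -75.9  -11.5 -115.2] dist 138.0 tilt 9.3 z [ 0.143 -0.074 -0.987] x [-0.989  0.021 -0.145] pos [0.2417 0.1302 0.1245] j [ 1.31 -0.17 -1.07  0.24 -0.72 -3.1 ] t 79.1
[-189.     6.    27.2] [[-0.989, 0.032, 0.143], [0.021, 0.997, -0.074], [-0.145, -0.071, -0.987]]
[ -24.   -11.7 -163.8]
```

Call:
apply_moves(
  fingers=[0.5,0.5,0.5,0.5,0.5,0.5,0.5,0.5,0.5,0.5],
  offset=[
    [-25.3,-3.8,-38.4],
    [-25.3,-3.8,-38.4],
    [-25.3,-3.9,-38.4],
    [-47.3,1.5,6.8],
    [-47.3,1.5,6.8],
    [-47.2,1.5,6.8],
    [-47.2,1.5,6.8],
    [0,0,0],
    [0,0,0],
    [0,0,0],
  ],
  roll=[0,0,0,0,0,0,0,0,0,0],
)

```text
t: 80.32
tool_pos: [0.49, 0.1261, 0.2506]
tool_rot: [0.072, 0.013, 0.997, -0.036]
contact_force: [0.6, -0.1, -0.7]
finger_gap: 0.0437
grasp_force: 0.0
```

Run:
```python
from h import *
go3((.491,.1257,.083))
```

```text
off [ 23.3  11.3 165.6] dist 168.0 tilt 9.3 z [ 0.143 -0.073 -0.987] x [-0.989  0.02  -0.145] pos [0.49   0.1261 0.2506] j [ 0.66  0.12 -0.4   0.18 -0.99 -2.35] t 80.3
```

Call:
apply_moves(
  fingers=[0.5,0.5,0.5,0.5,1,1,1,1,1,1],
  offset=[
    [5.8,2.8,41.4],
    [5.8,2.8,41.4],
    [5.8,2.8,41.4],
    [5.8,2.8,41.4],
    [0,0,0],
    [0,0,0],
    [0,0,0],
    [0,0,0],
    [0,0,0],
    [0,0,0],
  ],
  roll=[0,0,0,0,0,0,0,0,0,0],
  grip_force=8,
)

```text
t: 81.58
tool_pos: [0.4928, 0.1259, 0.0835]
tool_rot: [0.073, 0.013, 0.997, -0.036]
contact_force: [-1.6, -0.4, 7.4]
finger_gap: 0.0106
grasp_force: 7.8
```

Call:
apply_moves(
  fingers=[1,1,1,1,1,1,1,1,1,1,1,1],
  offset=[
    [0,0,0],
    [0,0,0],
    [0,0,0],
    [0,0,0],
    [0,0,0],
    [0,0,0],
    [0,0,0],
    [0,0,0],
    [0,0,0],
    [0,0,0],
    [0,0,0],
    [0,0,0],
  ],
  roll=[-0.131,-0.131,-0.131,-0.131,-0.131,-0.131,-0.131,-0.131,-0.131,-0.131,-0.131,-0.131],
)

```text
t: 83.08
tool_pos: [0.4924, 0.1258, 0.0825]
tool_rot: [0.026, -0.697, 0.712, -0.077]
contact_force: [-0.4, -0.2, 0.6]
finger_gap: 0.0124
grasp_force: 7.8
```

Call:
apply_moves(
  fingers=[1,0.5,0.5,0.5,0.5,0.5,0.5,0.5,0.5],
  offset=[
    [0,0,0],
    [0,0,0],
    [0,0,0],
    [0,0,0],
    [0,0,0],
    [0,0,-50],
    [0,0,-50],
    [0,0,0],
    [0,0,0],
  ],
  roll=[0,0,0,0,0,0,0,0,0],
)

```text
t: 84.2
tool_pos: [0.4774, 0.1328, 0.1804]
tool_rot: [0.025, -0.696, 0.714, -0.076]
contact_force: [-0.2, -0.5, -0.1]
finger_gap: 0.0437
grasp_force: 0.0
```

Run:
```python
from h import *
s,M=pose(); go3((.12,.62,.42)); print('then',(M.T@np.array([-.07,.33,0])*1e3).round(1)); dirs((0,1,0)); dirs((0,0,1))
im,d=save('side','s9.png'); p=cloud('side',d).reshape(-1,3); g=d.ravel()>0
for nm,im_ in (('top',0),('side',0)):
    pass
im,d=save('top','t9.png'); pt=cloud('top',d).reshape(-1,3); g2=d.ravel()>0
for x0,x1 in((-.2,.2),(.2,.5),(.5,.8)):
    m=g2&(pt[:,1]>.55)&(pt[:,0]>x0)&(pt[:,0]<x1); print(x0,'zmax of things at y>.55',np.percentile(pt[m][:,2],99.5).round(3) if m.sum() else None)
m=g2&(pt[:,2]>.086)&(pt[:,2]<.1)&(abs(pt[:,0]-.491)<.03)&(abs(pt[:,1]-.125)<.09)
if m.sum()>5: print('handle',cv2.minAreaRect((pt[m][:,:2]*1000).astype(np.float32)),m.sum())
```

```text
off [-457.8  329.1 -323.4] dist 650.0 tilt 9.2 z [ 0.142 -0.075 -0.987] x [-0.031 -0.997  0.071] pos [0.4774 0.1328 0.1804] j [ 0.68  0.17 -0.54  0.21 -0.8  -0.85] t 84.2
then [-326.9   76.   -34.5]
world dir (0, 1, 0) -> tool [-0.997  0.02  -0.075]
world dir (0, 0, 1) -> tool [ 0.071 -0.143 -0.987]
-0.2 zmax of things at y>.55 0.091
0.2 zmax of things at y>.55 0.187
0.5 zmax of things at y>.55 0.147
handle ((486.943603515625, 90.49665069580078), (70.97242736816406, 15.499987602233887), 89.42317962646484) 107
```

Tray turned back, handle along y. Now I build the tilt towards +y at the outer limit on the left side; things there are under 0.19 m high.

Call:
apply_moves(
  fingers=[0.5,0.5,0.5,0.5,0.5,0.5,0.5,0.5,0.5,0.5,0.5],
  offset=[
    [-41.6,29.9,-29.4],
    [-41.6,29.9,-29.4],
    [-41.6,29.9,-29.4],
    [-41.6,29.9,-29.4],
    [-41.6,29.9,-29.4],
    [-41.6,29.9,-29.4],
    [-41.6,29.9,-29.4],
    [-41.6,29.9,-29.4],
    [-41.6,29.9,-29.4],
    [-41.6,29.9,-29.4],
    [-41.6,29.9,-29.4],
  ],
  roll=[0,0,0,0,0,0,0,0,0,0,0],
)

```text
t: 85.68
tool_pos: [0.1193, 0.6213, 0.4189]
tool_rot: [0.024, -0.696, 0.714, -0.078]
contact_force: [0.3, 0.9, 0.7]
finger_gap: 0.0437
grasp_force: 0.0
```

Call:
apply_moves(
  fingers=[0.5,0.5,0.5,0.5,0.5,0.5,0.5,0.5,0.5,0.5,0.5,0.5],
  offset=[
    [-54.5,12.7,-5.8],
    [-54.5,12.7,-5.8],
    [-54.5,12.7,-5.8],
    [-54.5,12.7,-5.8],
    [-54.5,12.7,-5.8],
    [-54.5,12.7,-5.8],
    [-60,0,10],
    [-60,0,10],
    [-60,0,10],
    [-60,0,10],
    [-60,0,10],
    [-60,0,10],
  ],
  roll=[0,0,0,0,0,0,0,0,0,0,0,0],
)

```text
t: 87.18
tool_pos: [0.0628, 0.9859, 0.2325]
tool_rot: [0.126, -0.7, 0.703, -0.001]
contact_force: [-0.4, 0.4, 0.4]
finger_gap: 0.0434
grasp_force: 0.0
```

Run:
```python
from h import *
go3((.5,.6,.5)); dirs((0,1,0)); dirs((0,0,1))
```

```text
off [ 337.8 -485.6 -248.4] dist 642.0 tilt 14.5 z [ 0.179  0.175 -0.968] x [ 0.012 -0.984 -0.176] pos [0.0628 0.9859 0.2325] j [ 1.73  1.17  1.4   0.21 -1.66 -1.7 ] t 87.2
world dir (0, 1, 0) -> tool [-0.984  0.02   0.175]
world dir (0, 0, 1) -> tool [-0.176 -0.178 -0.968]
```

Call:
apply_moves(
  fingers=[0.5,0.5,0.5,0.5,0.5,0.5,0.5,0.5,0.5,0.5,0.5,0.5],
  offset=[
    [-60,0,-10],
    [-60,0,-10],
    [-60,0,-5],
    [-60,0,0],
    [-60,0,0],
    [-60,0,5],
    [-60,0,10],
    [-60,0,10],
    [-60,0,10],
    [-60,0,10],
    [-60,0,10],
    [-60,0,10],
  ],
  roll=[0,0,0,0,0,0,0,0,0,0,0,0],
)

```text
t: 88.68
tool_pos: [0.0344, 1.1171, 0.274]
tool_rot: [-0.302, 0.678, -0.654, -0.149]
contact_force: [-0.5, 0.0, -0.4]
finger_gap: 0.0435
grasp_force: 0.0
```

Call:
apply_moves(
  fingers=[0.5,0.5,0.5,0.5,0.5,0.5],
  offset=[
    [-60,0,10],
    [-60,0,10],
    [-60,0,10],
    [-60,0,10],
    [0,0,0],
    [0,0,0],
  ],
  roll=[0,0,0,0,0,0],
)

```text
t: 89.42
tool_pos: [0.0193, 1.1397, 0.3281]
tool_rot: [-0.353, 0.663, -0.631, -0.195]
contact_force: [-1.1, 0.6, 0.1]
finger_gap: 0.0435
grasp_force: 0.0
```

Run:
```python
from h import *
go3((.45,.60,.5)); s,M=pose(); print(M.round(3).tolist())
```

```text
off [ 311.9 -481.8 -420.6] dist 712.0 tilt 47.5 z [ 0.187  0.714 -0.675] x [ 0.129 -0.699 -0.703] pos [0.0193 1.1397 0.3281] j [ 1.77  1.19  1.41  0.38 -1.05 -1.78] t 89.4
[[0.129, -0.974, 0.187], [-0.699, 0.045, 0.714], [-0.703, -0.223, -0.675]]
```

Call:
apply_moves(
  fingers=[0.5,0.5,0.5,0.5,0.5,0.5,0.5],
  offset=[
    [-60,0,10],
    [-60,0,10],
    [-60,0,10],
    [0,0,0],
    [0,0,0],
    [0,0,0],
    [0,0,0],
  ],
  roll=[0,0,0,0,0.15,0.15,0],
)

```text
t: 90.3
tool_pos: [0.0051, 1.1471, 0.3827]
tool_rot: [0.35, -0.552, 0.702, 0.282]
contact_force: [-0.2, 0.4, -0.6]
finger_gap: 0.0431
grasp_force: 0.0
```

Run:
```python
from h import *
go3((.50,.60,.5)); s,M=pose(); print(M.round(3).tolist())
print('then to (.5,.2,.4)',(M.T@np.array([0,-.4,-.1])*1e3).round(1))
```

```text
off [ 150.4 -606.5 -409.3] dist 747.0 tilt 53.5 z [ 0.18   0.783 -0.595] x [-0.144 -0.577 -0.804] pos [0.0051 1.1471 0.3827] j [ 1.78  1.16  1.41  0.42 -0.98 -2.1 ] t 90.3
[[-0.144, -0.973, 0.18], [-0.577, 0.23, 0.783], [-0.804, 0.009, -0.595]]
then to (.5,.2,.4) [ 311.3  -93.  -253.8]
```

Call:
apply_moves(
  fingers=[0.5,0.5,0.5,0.5,0.5,0.5,0.5,0.5,0.5,0.5,0.5,0.5],
  offset=[
    [12.5,-50.5,-34.1],
    [12.5,-50.5,-34.1],
    [12.5,-50.5,-34.1],
    [12.5,-50.5,-34.1],
    [12.5,-50.5,-34.1],
    [12.5,-50.5,-34.1],
    [12.5,-50.5,-34.1],
    [12.5,-50.5,-34.1],
    [12.5,-50.5,-34.1],
    [12.5,-50.5,-34.1],
    [12.5,-50.5,-34.1],
    [12.5,-50.5,-34.1],
  ],
  roll=[0,0,0,0,0,0,0,0,0,0,0,0],
)

```text
t: 91.8
tool_pos: [0.4628, 0.6429, 0.5007]
tool_rot: [0.356, -0.55, 0.702, 0.28]
contact_force: [0.6, 0.5, 0.1]
finger_gap: 0.0436
grasp_force: 0.0
```

Run:
```python
from h import *
s,M=pose(); go3((.47,.17,.30)); print(M.round(3).tolist())
```

```text
off [ 431.4 -120.3 -251.8] dist 514.0 tilt 53.9 z [ 0.192  0.785 -0.589] x [-0.142 -0.571 -0.808] pos [0.4628 0.6429 0.5007] j [ 1.06  0.25  0.29 -0.34 -0.71 -1.15] t 91.8
[[-0.142, -0.971, 0.192], [-0.571, 0.239, 0.785], [-0.808, 0.002, -0.589]]
```

Run:
```python
from h import *
s,M=pose(); go3((.4907,.1228,.22)); print((M.T@np.array([0,0,-.1326])*1e3).round(1))
```

```text
off [ 520.1 -151.8 -237.8] dist 592.0 tilt 53.9 z [ 0.192  0.785 -0.589] x [-0.142 -0.571 -0.808] pos [0.4628 0.6429 0.5007] j [ 1.06  0.25  0.29 -0.34 -0.71 -1.15] t 91.8
[107.2  -0.3  78.1]
```

Call:
apply_moves(
  fingers=[0.4,0.4,0.4,0.4,0.4,0.4,0.4,0.4,0.4,0.4,0.4,0.4],
  offset=[
    [52,-15.2,-23.8],
    [52,-15.2,-23.8],
    [52,-15.2,-23.8],
    [52,-15.2,-23.8],
    [52,-15.2,-23.8],
    [52,-15.2,-23.8],
    [52,-15.2,-23.8],
    [52,-15.2,-23.8],
    [52,-15.2,-23.8],
    [52,-15.2,-23.8],
    [0,0,0],
    [0,0,0],
  ],
  roll=[0,0,0,0,0,0,0,0,0,0,0,0],
)

```text
t: 93.3
tool_pos: [0.4885, 0.124, 0.2197]
tool_rot: [0.356, -0.549, 0.703, 0.28]
contact_force: [-0.2, 1.1, 0.4]
finger_gap: 0.0519
grasp_force: 0.0
```

Run:
```python
from h import *
s,M=pose(); go3((.4907,.1228,.0874)); print(s['finger_gap'])
c,f=cal('wrist'); im,d=save('wrist','w14.png'); p=cloud('wrist',d,c).reshape(-1,3)
m=(d.ravel()>0)&(p[:,2]>.087)&(p[:,2]<.102)&(abs(p[:,0]-.491)<.03)&(abs(p[:,1]-.125)<.075)
print('handle',cv2.minAreaRect((p[m][:,:2]*1000).astype(np.float32)),p[m].mean(0),m.sum())
im,d=save('side','s10.png'); p=cloud('side',d).reshape(-1,3)
m=(d.ravel()>0)&(p[:,2]>.085)&(p[:,2]<.102)&(abs(p[:,0]-.491)<.03)&(abs(p[:,1]-.125)<.075)
print('handle s',cv2.minAreaRect((p[m][:,:2]*1000).astype(np.float32)),m.sum())
```

```text
off [107.2  -2.8  77.5] dist 132.0 tilt 53.9 z [ 0.193  0.784 -0.59 ] x [-0.144 -0.572 -0.808] pos [0.4885 0.124  0.2197] j [-0.06  0.23 -0.25 -1.05 -1.15  0.31] t 93.3
0.05185663218605786
handle ((489.96014404296875, 138.58078002929688), (109.22789764404297, 17.33156967163086), 83.68328094482422) [0.49041023 0.12967775 0.09426351] 2535
handle s ((494.04302978515625, 124.91674041748047), (139.46575927734375, 17.661924362182617), 85.36201477050781) 292
```

View pics/s10.png

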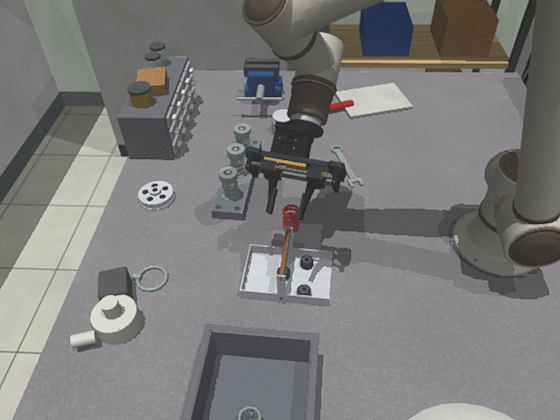

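The side view shows the gripper tilted about 54° and coming from behind (290,160), over the tray handle at (288,250), with the buffers still on the tray. I go down and grip.

Call:
apply_moves(
  fingers=[0.4,0.4,0.4,0.4,0.4,1,1,1,1,1,1,1],
  offset=[
    [35.7,-0.9,25.8],
    [35.7,-0.9,25.8],
    [35.7,-0.9,25.8],
    [0,0,0],
    [0,0,0],
    [0,0,0],
    [0,0,0],
    [0,0,0],
    [0,0,0],
    [0,0,0],
    [0,0,0],
    [0,0,0],
  ],
  roll=[0,0,0,0,0,0,0,0,0,0,0,0],
  grip_force=15,
)

```text
t: 94.9
tool_pos: [0.49, 0.1229, 0.0872]
tool_rot: [0.356, -0.548, 0.703, 0.281]
contact_force: [-1.1, -0.6, 2.9]
finger_gap: 0.0096
grasp_force: 15.0
```

```bash
cat > pour.py <<'E'
from h import *
from scipy.spatial.transform import Rotation as R
s,M=pose(); go3((.54,.42,.3))
z=M[:,2]; y=M[:,1]
xt=y*np.array([1,1,0]); xt/=np.linalg.norm(xt)   # lip dir = tool y flattened (points -x)
print('lip dir',xt.round(3))
yt=np.cross([0,0,1],xt); Rt=np.c_[xt,yt,[0,0,1]]
pts={'lip':[.1,0,-.082],'lipL':[.1,.065,-.082],'lipR':[.1,-.065,-.082],'backL':[-.09,.065,-.085],'backR':[-.09,-.065,-.085],'wL':[-.09,.065,-.057],'wR':[-.09,-.065,-.057]}
for rho in (-70,-80,-90,-100):
    A=R.from_rotvec(np.radians(rho)*z).as_matrix(); Q=A@Rt
    print(rho,'tilt',np.degrees(np.arccos(Q[2,2])).round(),'slope lip,side',(-Q[2,0]).round(2),(-Q[2,1]).round(2),{k:(Q@np.array(v)*1e3).round().tolist() for k,v in pts.items()})
E
python3 pour.py
```

```text
off [-348.9   24.2  117.3] dist 369.0 tilt 53.9 z [ 0.192  0.784 -0.59 ] x [-0.146 -0.571 -0.808] pos [0.49   0.1229 0.0872] j [-0.1   0.47 -0.33 -1.18 -1.04  0.65] t 94.9
lip dir [-0.97   0.241  0.   ]
-70 tilt 55.0 slope lip,side 0.76 -0.31 {'lip': [20.0, -35.0, -123.0], 'lipL': [43.0, -93.0, -103.0], 'lipR': [-3.0, 22.0, -143.0], 'backL': [134.0, -6.0, 40.0], 'backR': [88.0, 109.0, -0.0], 'wL': [111.0, -9.0, 56.0], 'wR': [65.0, 105.0, 16.0]}
-80 tilt 63.0 slope lip,side 0.8 -0.39 {'lip': [40.0, -36.0, -117.0], 'lipL': [66.0, -90.0, -92.0], 'lipR': [15.0, 18.0, -143.0], 'backL': [127.0, 9.0, 58.0], 'backR': [76.0, 117.0, 7.0], 'wL': [103.0, 4.0, 71.0], 'wR': [52.0, 112.0, 20.0]}
-90 tilt 70.0 slope lip,side 0.81 -0.47 {'lip': [59.0, -35.0, -109.0], 'lipL': [87.0, -85.0, -79.0], 'lipR': [32.0, 16.0, -140.0], 'backL': [116.0, 24.0, 74.0], 'backR': [62.0, 125.0, 13.0], 'wL': [91.0, 16.0, 84.0], 'wR': [37.0, 117.0, 22.0]}
-100 tilt 76.0 slope lip,side 0.8 -0.56 {'lip': [77.0, -31.0, -99.0], 'lipL': [105.0, -78.0, -63.0], 'lipR': [50.0, 15.0, -135.0], 'backL': [102.0, 38.0, 88.0], 'backR': [47.0, 131.0, 16.0], 'wL': [77.0, 28.0, 95.0], 'wR': [21.0, 121.0, 22.0]}
```

Run:
```python
from h import *
s,M=pose(); print((M.T@np.array([0,0,.165])*1e3).round(1),(M.T@np.array([.055,.334,0])*1e3).round(1))
```

```text
[-133.3    0.8  -97.3] [-198.8   27.2  272.6]
```

Call:
apply_moves(
  fingers=[1,1,1],
  offset=[
    [0,0,0],
    [0,0,0],
    [0,0,0],
  ],
  roll=[0,0,0],
  grip_force=55,
)

```text
t: 95.28
tool_pos: [0.4899, 0.1229, 0.0872]
tool_rot: [0.356, -0.548, 0.703, 0.281]
contact_force: [-0.4, -1.8, 5.1]
finger_gap: 0.0095
grasp_force: 55.0
```

Lift and carry.

Call:
apply_moves(
  fingers=[1,1,1,1,1,1,1],
  offset=[
    [-13.3,0.1,-9.7],
    [-20,0.1,-14.6],
    [-25,0.1,-18.2],
    [-25,0.1,-18.2],
    [-25,0.2,-18.3],
    [-25,0.2,-18.3],
    [0,0,0],
  ],
  roll=[0,0,0,0,0,0,0],
)

```text
t: 96.15
tool_pos: [0.49, 0.1228, 0.2528]
tool_rot: [0.356, -0.549, 0.703, 0.279]
contact_force: [-0.7, 0.9, -3.5]
finger_gap: 0.0096
grasp_force: 55.0
```

Run:
```python
from h import *
save('side','s11.png'); go3((.545,.457,.252))
```

```text
off [-200.2   26.4  272. ] dist 339.0 tilt 53.8 z [ 0.192  0.784 -0.591] x [-0.146 -0.573 -0.807] pos [0.4892 0.1229 0.2511] j [-0.05  0.19 -0.22 -1.03 -1.19  0.23] t 96.2
```

View pics/s11.png

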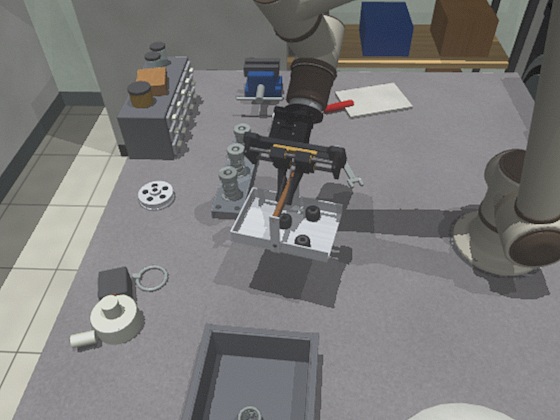

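The tray is held level with the three buffers on it at (285,222), (313,213) and (302,242). On to the tub, then pour.

Call:
apply_moves(
  fingers=[1,1,1,1,1,1,1,1,1,1],
  offset=[
    [-15,2,20.4],
    [-26.5,3.5,36],
    [-26.5,3.5,36],
    [-26.5,3.5,36],
    [-26.5,3.5,36],
    [-26.5,3.5,36],
    [-26.5,3.5,36],
    [-26.2,3.4,35.6],
    [0,0,0],
    [0,0,0],
  ],
  roll=[0,0,0,0,0,0,0,0,0,0],
)

```text
t: 97.45
tool_pos: [0.5445, 0.4563, 0.2491]
tool_rot: [0.352, -0.549, 0.704, 0.281]
contact_force: [-0.1, 0.2, -3.5]
finger_gap: 0.0094
grasp_force: 55.0
```

```bash
python3 pour.py | head -1
```

```text
off [-19.4  -3.9 -59.5] dist 63.0 tilt 53.5 z [ 0.188  0.782 -0.594] x [-0.15  -0.575 -0.804] pos [0.5445 0.4563 0.2491] j [ 0.6   0.34 -0.02 -1.   -0.7  -0.22] t 97.5
```

Call:
apply_moves(
  fingers=[1,1,1,1,1,1,1,1,1,1,1,1],
  offset=[
    [0,0,0],
    [0,0,0],
    [0,0,0],
    [0,0,0],
    [0,0,0],
    [0,0,0],
    [0,0,0],
    [0,0,0],
    [0,0,0],
    [0,0,0],
    [0,0,0],
    [0,0,0],
  ],
  roll=[-0.13,-0.13,-0.13,-0.13,-0.13,-0.13,-0.13,-0.13,-0.13,-0.13,-0.13,-0.13],
)

```text
t: 98.95
tool_pos: [0.5456, 0.4553, 0.252]
tool_rot: [-0.449, 0.885, -0.114, 0.051]
contact_force: [0.4, -0.5, -3.3]
finger_gap: 0.0094
grasp_force: 55.0
```

Call:
apply_moves(
  fingers=[1,1,1,1,1,1,1,1],
  offset=[
    [0,0,0],
    [0,0,0],
    [0,0,0],
    [0,0,0],
    [0,0,0],
    [0,0,0],
    [0,0,0],
    [0,0,0],
  ],
  roll=[0,0,0,0,0,0,0,0],
)

```text
t: 99.95
tool_pos: [0.5457, 0.4571, 0.2533]
tool_rot: [-0.45, 0.884, -0.114, 0.05]
contact_force: [1.0, -0.2, -2.3]
finger_gap: 0.0093
grasp_force: 55.0
```

Run:
```python
from h import *
im,d=save('side','s12.png'); im2,d2=save('top','t12.png'); go3((.5445,.4563,.25))
cv2.imwrite('pics/m12.png',np.hstack([cv2.resize(im[150:420,120:420,::-1],(444,400)),cv2.resize(im2[120:300,20:260,::-1],(356,400),interpolation=2)]))
print([(np.round(r['position'],3).tolist(),round(r['p'],2)) for r in viewer.boxes_of('side','buffer0')])
```

```text
off [-0.9  3.3  1.1] dist 4.0 tilt 53.8 z [ 0.192  0.784 -0.59 ] x [ 0.969 -0.247 -0.014] pos [0.5457 0.4571 0.2533] j [ 0.6   0.33 -0.02 -1.   -0.7   1.34] t 100.0
[([0.462, 0.397, 0.024], 0.82), ([0.46, 0.433, 0.025], 0.78), ([0.625, -0.186, 0.066], 0.47)]
```

View pics/m12.png

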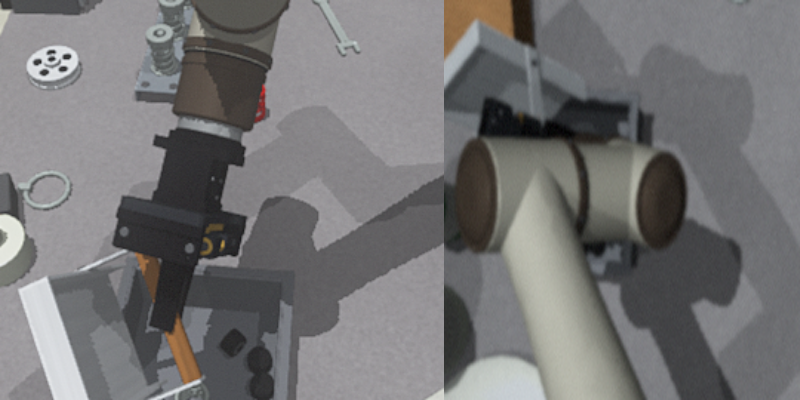

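The picture shows all three buffers in the tub, at (232,342), (260,360) and (262,385), and the tray empty. Roll back and return.

Call:
apply_moves(
  fingers=[1,1,1,1,1,1,1,1,1,1,1,1],
  offset=[
    [0,0,0],
    [0,0,0],
    [0,0,0],
    [0,0,0],
    [0,0,0],
    [0,0,0],
    [0,0,0],
    [0,0,0],
    [0,0,0],
    [0,0,0],
    [0,0,0],
    [0,0,0],
  ],
  roll=[0.13,0.13,0.13,0.13,0.13,0.13,0.13,0.13,0.13,0.13,0.13,0.13],
)

```text
t: 101.6
tool_pos: [0.5459, 0.4571, 0.2535]
tool_rot: [0.355, -0.547, 0.704, 0.281]
contact_force: [-0.3, 0.2, -2.6]
finger_gap: 0.0096
grasp_force: 55.0
```

Call:
apply_moves(
  fingers=[1,1,1,1,1,1,1,1,1,1],
  offset=[
    [15,-2,-20.4],
    [26.5,-3.5,-36],
    [26.5,-3.5,-36],
    [26.5,-3.5,-36],
    [26.5,-3.5,-36],
    [26.5,-3.5,-36],
    [26.5,-3.5,-36],
    [26.2,-3.4,-35.6],
    [0,0,0],
    [0,0,0],
  ],
  roll=[0,0,0,0,0,0,0,0,0,0],
)

```text
t: 102.85
tool_pos: [0.4905, 0.1229, 0.2525]
tool_rot: [0.356, -0.548, 0.703, 0.28]
contact_force: [0.9, 0.5, -2.8]
finger_gap: 0.0094
grasp_force: 55.0
```

Run:
```python
from h import *
go3((.49,.1229,.097))
im,d=viewer.get_image('side'); p=cloud('side',d).reshape(-1,3)
m=(d.ravel()>0)&(p[:,2]>.14)&(p[:,2]<.21)&(abs(p[:,0]-.49)<.11)&(p[:,1]>.03)&(p[:,1]<.21)
q=p[m]; A=np.c_[q[:,:2],np.ones(len(q))]; w=np.ones(len(q))
for _ in range(8):
    co=np.linalg.lstsq(A*w[:,None],q[:,2]*w,rcond=None)[0]; r=q[:,2]-A@co; w=1/(1+(r/.004)**2)
print('floor plane slopes',co.round(3),len(q),'median z',np.median(q[:,2]))
```

```text
off [ 1.256e+02 -1.000e-01  9.160e+01] dist 155.0 tilt 53.9 z [ 0.194  0.784 -0.59 ] x [-0.145 -0.572 -0.808] pos [0.4905 0.1229 0.2525] j [-0.05  0.19 -0.22 -1.03 -1.19  0.23] t 102.8
floor plane slopes [-0.001  0.005  0.168] 5268 median z 0.16869271957942705
```

Level. I lower it.

Call:
apply_moves(
  fingers=[1,1,1,1,1,1,1,1,1,1,1,1],
  offset=[
    [25,0,18.3],
    [25,0,18.3],
    [25,0,18.3],
    [25,0,18.3],
    [25.6,0,18.4],
    [2.4,0,1.8],
    [2.4,0,1.8],
    [1.6,0,1.2],
    [0.8,0,0.6],
    [0.8,0,0.6],
    [0,0,0],
    [0,0,0],
  ],
  roll=[0,0,0,0,0,0,0,0,0,0,0,0],
)

```text
t: 104.4
tool_pos: [0.4893, 0.1231, 0.0872]
tool_rot: [0.356, -0.549, 0.703, 0.281]
contact_force: [-0.6, -2.2, 2.1]
finger_gap: 0.0098
grasp_force: 55.0
```

Call:
apply_moves(
  fingers=[0.5,0.5,0.5,0.5,0.5,0.5,0.5,0.5,0.5,0.5,0.5,0.5],
  offset=[
    [0,0,0],
    [0,0,0],
    [0,0,0],
    [0,0,0],
    [0,0,0],
    [-8,0,-6],
    [-20,0,-15],
    [-25,0,-18],
    [-30,0,-22],
    [-30,0,-22],
    [0,0,0],
    [0,0,0],
  ],
  roll=[0,0,0,0,0,0,0,0,0,0,0,0],
)

```text
t: 105.9
tool_pos: [0.4892, 0.1227, 0.227]
tool_rot: [0.355, -0.548, 0.703, 0.281]
contact_force: [-0.7, -0.8, 0.6]
finger_gap: 0.0435
grasp_force: 0.0
```

Run:
```python
from h import *
im,d=save('side','s13.png'); p=cloud('side',d).reshape(-1,3); g=d.ravel()>0
m=g&(p[:,2]>-.005)&(p[:,2]<.02)&(abs(p[:,0]-.49)<.07)&(p[:,1]>.08)&(p[:,1]<.17)
print('tray floor z pct',np.percentile(p[m][:,2],[5,50,95]).round(4))
for q in [(.63,-.287),(.636,-.197),(.642,-.108)]: ringp(p,d,q,.035,.098,.12,'cap')
go3((.5,.1,.3)); print(ctrl.get_state()['contact_force'],ctrl.get_state()['finger_gap'])
cv2.imwrite('pics/c13.png',cv2.resize(im[100:420,100:460,::-1],(675,600)))
```

```text
tray floor z pct [-0.0002  0.0024  0.005 ]
cap 177 mean [ 628.1 -285.   106.5] circ [ 627.9 -288.2] 25.1 zmax 111.4
cap 193 mean [ 633.9 -195.4  106.7] circ [ 635.7 -197.4] 25.5 zmax 113.4
cap 233 mean [ 642.5 -102.2  106.6] circ [ 643.8 -105. ] 24.0 zmax 112.8
off [-48.2 -15.6 -59.2] dist 78.0 tilt 53.8 z [ 0.191  0.784 -0.59 ] x [-0.147 -0.571 -0.807] pos [0.4891 0.1227 0.2263] j [-0.06  0.22 -0.25 -1.05 -1.16  0.29] t 106.0
[-0.25375506  0.05812426 -0.19198986] 0.04351778584954849
```

View pics/c13.png

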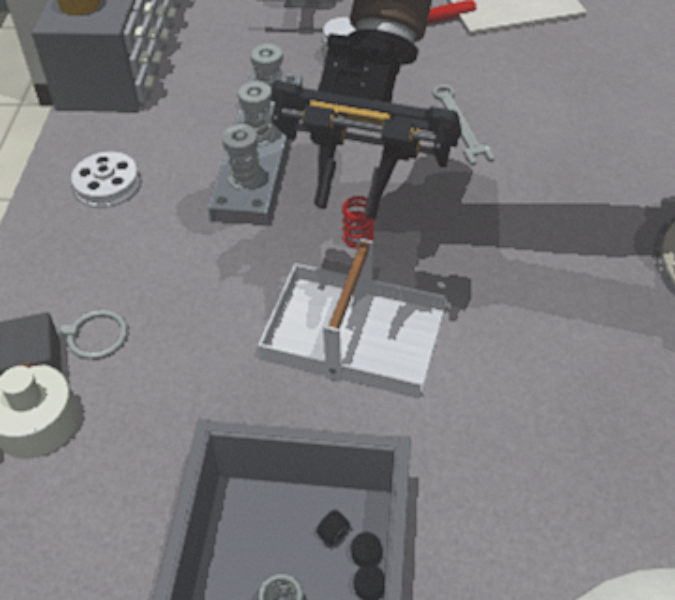

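The picture shows everything in place:
- The empty tray lies flat on the bench at (355,330).
- The three buffers and the old spring are in the tub at (333,527), (367,548), (369,580) and (282,590).
- The three capped springs stand on the studs at (266,60), (255,100) and (242,150).
- The robot is clear of everything.

Handing in.

```bash
python3 -c "
from h import *
print(ctrl.hand_in())"
```

```text
the job is handed in; nothing more can be done
None
```

Job handed in: the one old spring and all three buffers are in the tub, three new springs stand home on their studs with caps flat on top, the empty tray lies flat on the bench, and the tin and wrench were not touched.

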